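# Close the strainer jar

## Task

Close the strainer jar: first lay the steel strainer disk in the jar's mouth so that it sits flat on the rim, knob up, and let it go; then put the blue screw ring over it and turn it clockwise until it is fully tight, its orange marks in line with those of the jar. Leave the bottle, the mug and the pepper mill standing where they are.

Things in the scene. Friction and masses are not known exactly. Their poses are not given: they have to be found in the camera images.
- jar_mouth (a point): Centre of the green jar's mouth at the rim, 120 mm above the worktop; z up. The jar is fixed: black foot 104 mm square, 22 mm high; round body 88 mm wide up to 74 mm height; shoulder; straight neck 52 mm in diameter from 90 mm to the rim; mouth 42 mm in diameter, open for 30 mm. The neck has a right-hand thread: the ring tightens clockwise seen from above.
- jar: The jar (origin: foot centre). Thread: 3 ramps out to 60 mm diameter, 2.5 mm thick. Angles run counter-clockwise from the jar's x. Each ramp climbs 6 mm from its low end (0, 120, 240 deg; underside 12 mm below the rim) over 100 deg; then a 20 deg gap, centred at -10, 110, 230 deg. A stop hangs below each low end (-4 to 0 deg etc.). Orange marks on the shoulder at 14, 134, 254 deg.
- jar_mark0 (a point): Point 34 mm from the jar's axis at 14 deg, 4 mm below the rim, over an orange shoulder mark. The ring's lugs drop through the gaps (if they lie on the ramps, turning clockwise brings them there), then run clockwise under the next ramps for 80 to 100 deg till the ring clamps the disk: its three orange marks then stand in line with the jar's.
- jar_mark1 (a point): The same for the mark at 134 deg.
- jar_mark2 (a point): The same for the mark at 254 deg.
- disk_center (a point): Centre, half-way up, of the loose steel strainer disk (60 g), 32 mm high; z up. From its underside: plug 39 mm in diameter, 5 mm high, tapered at the foot, which enters the mouth; perforated plate 47 mm in diameter, 5 to 8 mm up, which rests on the rim; stem; black knob 18 mm in diameter, 20 to 32 mm up: grip here. Seated, this point is 11 mm above the rim.
- ring_center (a point): Centre, half-way up, of the loose blue screw ring (70 g), flange up: 68 mm in outer diameter, 20 mm high; z up, x points at one of its 3 orange marks. Flange 3 mm thick with a 38 mm hole for the disk's knob; below it 63 mm inner diameter with 3 lugs at the lower edge. Grip it across its outside. Tight on the jar, with the disk in, this point is 4 mm below the rim.
- ring_mark (a point): Point on the ring's outside at the orange mark on its x axis, 34 mm from its axis, half-way up. The 3 lugs (3 mm high, 10 deg wide, reaching in to 55 mm diameter, at the ring's very bottom) lie under the 3 orange marks, at 0, 120 and 240 deg from its x axis.
- bottle: Amber glass bottle, bystander, 60 mm in diameter, 200 mm tall, standing loose about 120 mm from the jar's axis; origin at the centre of its underside.
- mug: Blue mug, bystander, 80 mm in diameter, 92 mm tall, with a handle reaching about 35 mm out along its y axis; origin at the centre of its underside.
- mill: Dark wooden pepper mill, bystander, 56 mm in diameter, 160 mm tall; origin at the centre of its underside.

How it is judged (in metres and radians):
On the way:
1. the disk lies flat in the jar's mouth, let go, while the ring is still away from the jar (horizontal distance between disk_center and jar_mouth below 0.003 m and z of disk_center in the frame of jar_mouth between 0.008 and 0.013 m and angle between disk_center's own z axis and vertical below 0.07 rad and contact force between the fingers and disk below 0.05 N and distance between ring_center and jar_mouth above 0.06 m), for 0.2 s.
At the end, for the whole second after the job is handed in: Disk flat in the mouth (3 mm of centre, 4 deg of level); ring on over it (4 mm of the axis, at most 1.8 mm above its tight height, 2.9 deg of level), its mark within 8 mm of a jar mark; bottle, mug and mill within 30 mm of their starts and upright (8.5 deg); all at rest (horizontal distance between disk_center and jar_mouth below 0.003 m and z of disk_center in the frame of jar_mouth between 0.008 and 0.013 m and angle between disk_center's own z axis and vertical below 0.07 rad and horizontal distance between ring_center and jar_mouth below 0.004 m and z of ring_center in the frame of jar_mouth below -0.0022 m and angle between ring_center's own z axis and vertical below 0.05 rad and (horizontal distance between ring_mark and jar_mark0 below 0.008 m or horizontal distance between ring_mark and jar_mark1 below 0.008 m or horizontal distance between ring_mark and jar_mark2 below 0.008 m) and distance of each of bottle, mug, mill from where it was at the start of the episode below 0.03 m and angle between each of bottle, mug, mill's own z axis and vertical below 0.15 rad and linear speed of each of ring, disk below 0.01 m/s); the robot touches nothing.
It fails at once if the bottle, the mug or the pepper mill is pushed over 30 mm away or tipped (distance of any of bottle, mug, mill from where it was at the start of the episode above 0.03 m or angle between any of bottle, mug, mill's own z axis and vertical above 0.3 rad).
It also fails if it takes over 69 s, if anything falls off the work surface, if the arm or the gripper's body presses on something with over 40 N, if the wrist force passes 120 N, or if a joint passes its speed limit or range.

## Robot

A 7-joint arm with a two-finger parallel gripper is mounted at the origin on the work surface. World frame = base frame: x ahead of the robot, y to its left, z up, the work surface at z = 0. Lengths are in mm, angles in degrees, forces in N, time in s.
With the tool pointing down it reaches from about 400 to 850 mm from the base axis. Payload 10.4 kg.
Tool frame: the origin (TCP) lies on the centre line of the jaws, within the pads' length; the fingertips stand 25 mm ahead of it and the grasp point (between the pads) lies 6 mm ahead of it; z points along the fingers, x is the direction in which the jaws open and shut, and the axes are right-handed (so a half turn about z gives the same grasp; the last joint's range is limited). The gripper opens to 87 mm and grips with 3 to 60 N. Pads are 19 mm wide; open, the fingers measure 117 mm over their backs; the gripper's body (75 mm by 190 mm) begins 51 mm behind the grasp point.
Start: joints at [62.705, 19.034, -3.707, 83.658, 1.238, 77.344, -5.071], TCP at [274.013, -561.753, 247.576] pointing down, gripper open.
Joint ranges: [-148.97, 148.97], [-28.65, 121.19], [-84.17, 76.75], [9.2, 138.47], [-72.65, 252.65], [3.7, 117.97], [-149.18, 149.18]. Speed limits (degrees/s): [127.2, 127.2, 159.86, 159.86, 180, 180, 180].

## Interface

Orientations are given as a 3x3 rotation matrix whose columns are the frame's x, y, z axes.
In Python, from plant import telemetry, snapshot, robot gives the robot as it stands.
- The arm moves only by the tool servo_tool, never from a script. Its argument "deltas" is a list of rows, each an object with "dp": the shift along the tool's x, y, z normalised to -1 to 1, where 1 is 0.75 m, a list of three; "rot": the turn, a rotation vector about the tool's x, y, z normalised to -1 to 1, where 1 is 0.5 rad, a list of three; "grip": the opening, from 0 (shut) to 1 (fully open). A call has 1 to 20 rows; each row is the pose to reach, as a shift and turn from the pose commanded when the call began, along the tool's axes at that moment; what a row does not reach only later rows make up. A row lasts 1/10 s, in which the tool goes at most 50 mm and 8.59 degrees, less where a joint would pass 70% of its speed; a pose out of reach is approached as far as the arm can. A call with a number of a shift or a turn outside -1 to 1 is refused whole. A call with a gripper value outside its range is refused whole. The fingers move at their own pace and stop on an object; "grip_force" is the grip in N (left out, the last holds). Time passes only in rows, so rows that repeat a pose let the fingers close. It gives the time, the measured TCP pose, the force and the opening at its end, in the units of the state.
- telemetry.state(): the state, without advancing time (a new reading comes with each control period).
- snapshot(name): name is "side" or "top" or "wrist"; returns a dict with "color" (420x560x3 uint8, red, green, blue), "depth" (420x560 float32, mm along the optical axis (not along the pixel's ray), 0 where there is no reading), "vertical_fov" (degrees; the focal length in pixels is half the picture's height over the tangent of half this angle, whatever the lens; pixels are square), "cx", "cy" (the principal point, pixels), "R" (3x3) and "t" (3): a world point X has camera coordinates R X + t. Camera axes: x right, y down, z forward; pixel columns grow to the right and rows downward; lengths in mm; the calibration is good to about 2 mm. A picture is of the moment at which its call begins.
- robot.hand_in(): hands the job in, once; it reports no verdict.
The state is a dict: "time": time; "joints": joint angles; "joint_velocities": joint speeds; "joint_efforts": joint torques, N m; "eef_pos": TCP position; "ee_rot": TCP orientation; "ft_force": force on the tool from outside, world axes, zero at the start; "torque": the same for the moment, N m; "grip_width": finger opening in mm.
Only numpy, scipy, OpenCV 4.12 (cv2) and the standard library are available. Lean on these libraries where they do the work, as an engineer would, in place of code of your own. Each camera call takes 0.05 s, during which the arm holds its last target.

## Working session

There is one attempt and no reset: what is moved stays moved. The work goes in short steps, Python scripts to look and compute and a tool call to move; the robot and the scene stay as the last step left them, time stands still between calls to the robot, and variables do not carry over. Pictures are saved under pics/ and viewed, and the job is handed in when it is done.

Besides the shell and the picture viewer there is one more tool, called after "Request:" by a JSON object that holds its "api" and its "payload". servo_tool: Moves the arm, as the interface text tells. Its arguments: {"type":"object","properties":{"deltas":{"type":"array"},"grip_force":{"type":"number"}},"required":["deltas"]}

```bash
ls; mkdir -p pics; cat > h.py <<'E'
import numpy as np, cv2
from plant import telemetry, snapshot, robot
def snap(n,f=None):
    s=snapshot(n)
    if f: cv2.imwrite('pics/'+f,s['color'][:,:,::-1])
    return s
def foc(s): return s['color'].shape[0]/2/np.tan(np.radians(s['vertical_fov'])/2)
def ray(s,u,v):
    f=foc(s);R=np.array(s['R']);t=np.array(s['t'])
    d=R.T@np.array([(u-s['cx'])/f,(v-s['cy'])/f,1]); return -R.T@t,d
def onz(s,u,v,z):
    o,d=ray(s,u,v); return o+d*(z-o[2])/d[2]
def pts(s):
    f=foc(s);h,w=s['depth'].shape;v,u=np.mgrid[:h,:w];z=s['depth']
    P=np.stack([(u-s['cx'])/f*z,(v-s['cy'])/f*z,z],-1)
    return (P-np.array(s['t']))@np.array(s['R'])
def proj(s,X):
    c=np.array(s['R'])@np.array(X)+np.array(s['t']);f=foc(s);return c[0]/c[2]*f+s['cx'],c[1]/c[2]*f+s['cy']
E
python3 - <<'E'
from h import *
for n in ['side','top','wrist']:
    s=snap(n,n+'0.png'); print(n,s['vertical_fov'],s['cx'],s['cy'],np.round(s['R'],3).tolist(),np.round(s['t'],1), {k for k in s})
st=telemetry.state(); print(st)
E
```

```text
pics
side 53.321278375439974 275.59797001631614 199.97334406928752 [[-0.778, -0.628, 0.012], [-0.332, 0.396, -0.856], [0.533, -0.67, -0.517]] [417.2 294.6 785.7] {'depth', 'vertical_fov', 'R', 'color', 'cy', 't', 'cx'}
top 46.695170611027336 284.6654471717437 203.7894055046279 [[0.021, -1.0, 0.022], [-0.994, -0.023, -0.104], [0.105, -0.019, -0.994]] [ -35.8  544.3 1090.8] {'depth', 'vertical_fov', 'R', 'color', 'cy', 't', 'cx'}
wrist 63.39454652237713 279.5408768915208 211.5163885154142 [[0.437, -0.899, -0.002], [-0.865, -0.421, 0.272], [-0.245, -0.118, -0.962]] [-624.9  -31.9  391.2] {'depth', 'vertical_fov', 'R', 'color', 'cy', 't', 'cx'}
{'time': 0.15, 'joints': array([62.70407437, 19.06182837, -3.70718586, 83.69346849,  1.23847072,
       77.34084049, -5.07048876]), 'joint_velocities': array([ 0.11220123, -0.04152936, -0.04043833, -0.17639679, -0.04663535,
        0.01049981, -0.01124084]), 'joint_efforts': array([ 1.24790189e-03, -6.23633480e+01,  2.48907041e-02, -3.90142715e+01,
       -6.13458012e-02,  3.73503543e-02,  2.84209528e-05]), 'eef_pos': array([ 273.88559255, -561.52435274,  246.96898381]), 'ee_rot': array([[ 4.38410223e-01, -8.98774859e-01, -4.78561450e-04],
       [-8.98774451e-01, -4.38410481e-01,  8.57592164e-04],
       [-9.80588632e-04,  5.41416322e-05, -9.99999518e-01]]), 'ft_force': array([-0.98173687, -0.30448073, -0.20408739]), 'torque': array([ 0.0059677 , -0.01330228,  0.02077547]), 'grip_width': 87.28654558539647}
```

View pics/side0.png

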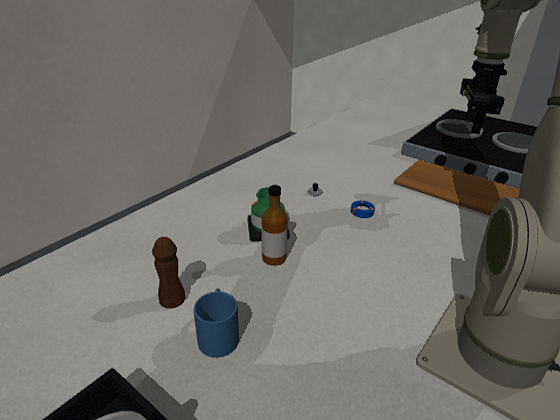

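View pics/top0.png

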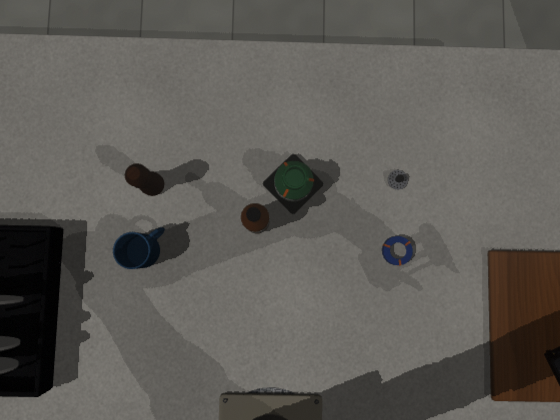

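View pics/wrist0.png

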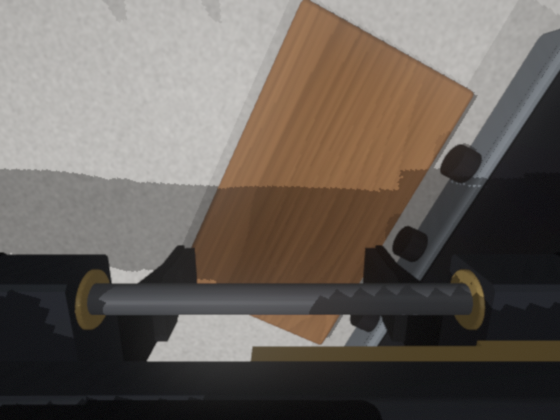

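```bash
python3 - <<'E'
from h import *
s=snap('top'); c=s['color'].astype(int); P=pts(s)
cv2.imwrite('pics/top_z.png',cv2.resize(s['color'][120:290,220:440,::-1],None,fx=3.5,fy=3.5,interpolation=cv2.INTER_CUBIC)*1)
hsv=cv2.cvtColor(s['color'],cv2.COLOR_RGB2HSV)
H,S,V=[hsv[:,:,i].astype(int) for i in range(3)]
def cen(m):
    v,u=np.nonzero(m);return u.mean(),v.mean(),len(u)
box=np.zeros(H.shape,bool);box[140:280,220:440]=1
g=(H>45)&(H<90)&(S>80)&box; print('green',cen(g))
b=(H>105)&(H<130)&(S>120)&box; print('blue',cen(b))
o=(H<22)&(S>120)&(V>60)&box
n,l,st,ce=cv2.connectedComponentsWithStats(o.astype(np.uint8))
for i in range(1,n):
    if st[i,4]>2: 
        m=l==i; print(st[i],ce[i],np.median(P[m],0).round(1), c[m].mean(0).round())
for nm,m in(('g',g),('b',b)):
    q=P[m]; print(nm,q.min(0),q.max(0),np.median(q,0)); 
# jar rim top pts
q=P[g]; t=q[q[:,2]>112]; print(len(t),t.mean(0),(t.min(0)+t.max(0))/2,t.max(0)-t.min(0))
q=P[b]; t=q[q[:,2]>14]; print(len(t),(t.min(0)+t.max(0))/2,t.max(0)-t.min(0))
k=P[165:195,385:412].reshape(-1,3); k=k[k[:,2]>24]; print('knob',len(k),k.mean(0),k.max(0),k.min(0))
E
```

```text
green (np.float64(293.121062992126), np.float64(180.20472440944883), 1016)
blue (np.float64(396.8904109589041), np.float64(250.44931506849315), 365)
[284 162   4   4  11] [285.18181818 163.54545455] [628.3 -21.4  82.5] [81. 46. 27.]
[309 178   5   3  10] [311.1 179.3] [595.6 -79.7  79.1] [67. 38. 23.]
[283 189   6   8  26] [285.42307692 192.30769231] [564.9 -23.   82. ] [95. 53. 27.]
[405 241   5   4   9] [407.22222222 242.88888889] [ 461.4 -309.2   20.2] [97. 54. 36.]
[384 244   6   3  10] [386.3 245.1] [ 455.7 -260.2   20.5] [94. 50. 34.]
[399 260   2   5  10] [399.5 262. ] [ 417.4 -290.6   20.3] [99. 52. 34.]
g [427.61223532 -82.26890993  69.12365965] [6.34006568e+02 1.40602309e-01 1.14220146e+03] [589.60367748 -40.36983144  89.38909591]
b [ 412.49973657 -319.30099689   -1.77109894] [ 477.24292736 -252.86645834   26.52852379] [ 441.77528882 -282.65129607   19.98704139]
267 [591.98114435 -41.27777797 136.72069067] [526.20343989 -36.3736049  627.10333563] [ 197.18240914   68.82976915 1030.19625466]
360 [ 444.87133196 -286.08372762   20.27666346] [64.74319079 66.43453855 12.50372066]
knob 55 [ 601.77486279 -272.99821205   91.52334335] [ 620.36475401   -1.95872032 1142.20146296] [ 427.61223532 -297.7049       25.27995774]
```

View pics/top_z.png

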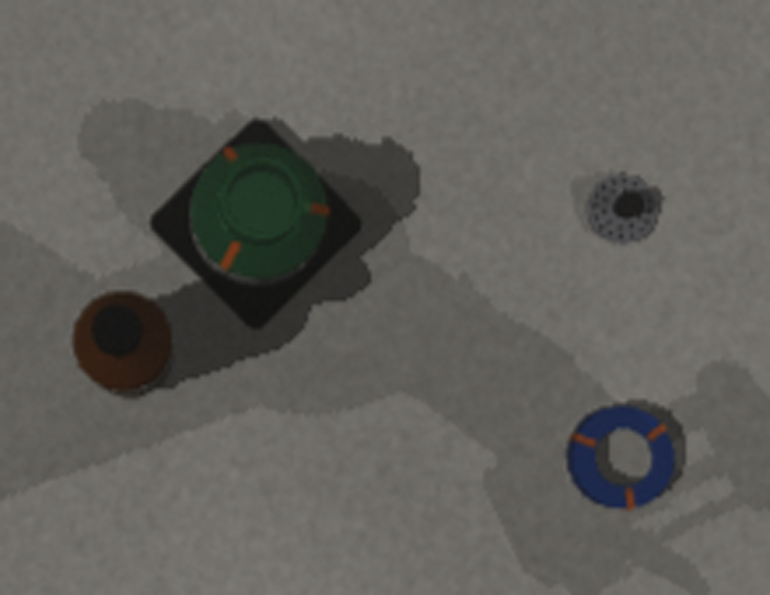

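```bash
cat >> h.py <<'E'
def plan(p,yaw,st=None):
    """dp/rot normalised for TCP target p, tool down, tool x at yaw deg; from measured pose (level tool assumed target)"""
    from scipy.spatial.transform import Rotation as Ro
    st=st or telemetry.state(); R0=np.array(st['ee_rot']); p0=np.array(st['eef_pos'])
    a=np.radians(yaw); R1=np.array([[np.cos(a),np.sin(a),0],[np.sin(a),-np.cos(a),0],[0,0,-1]])
    rv=Ro.from_matrix(R0.T@R1).as_rotvec()
    return np.round(R0.T@(np.array(p)-p0)/750,4),np.round(rv/.5,4),'rotdeg',np.round(np.degrees(rv),2)
def tyaw(st): R=np.array(st['ee_rot']); return np.degrees(np.arctan2(R[1,0],R[0,0]))
E
python3 - <<'E'
from h import *
s=snap('wrist');st=telemetry.state()
R=np.array(s['R']);c=-R.T@np.array(s['t']);RT=np.array(st['ee_rot'])
print('cam in tool',RT.T@(c-np.array(st['eef_pos'])),'optical axis in tool',RT.T@R.T@[0,0,1],'cam x',RT.T@R.T@[1,0,0])
print(tyaw(st))
s=snap('top')
# rays for disk outline / knob
hsv=cv2.cvtColor(s['color'],cv2.COLOR_RGB2HSV);P=pts(s)
z=P[:,:,2]; sub=z[165:195,385:415]; print(np.round(sub[4:26:2,2:28:2]).astype(int))
print('knob px->', onz(s,220+630/3.5,120+205/3.5,32),'plate',onz(s,220+625/3.5,120+208/3.5,8))
print('jar rim', onz(s,220+261/3.5,120+202/3.5,120))
print('bottle', onz(s,220+118/3.5,120+330/3.5,200))
E
```

```text
cam in tool [   0.69226424  -75.08836591 -137.12717898] optical axis in tool [-8.68604891e-04  2.72038390e-01  9.62286007e-01] cam x [9.99999337e-01 9.63936796e-04 6.30141659e-04]
-64.00131375673364
[[   5   -1   -2    0    1    0    1    2    2   -1   -5    0    1]
 [   0   -2   -1    8    5    8    6    8    4   -1   -3   -2    2]
 [   0    0    8    8    7    9    7    8    9    1    4    1    2]
 [   0   12   10   11   10   30   30   33   12    5   -1   -1   -1]
 [   2    7    8    8   11   31   37   32   34    7    2   -1    0]
 [   2   10    5    8   12   33   32   31   30    9    6    0   -2]
 [  -3   11   10    7    8   20   32   27    9   10    4    1    1]
 [   3   10    7    7    7    7    9    9    8    6   -1   -2    0]
 [  -1    2    7   10   13    7 1142    3    7   10    3   -1    1]
 [  -3    0   -4   12    9   10    5    6   10    4    0    0   -1]
 [   3    4   -1    0   -2   -1   -1   -2    0   -6   -1   -3    0]]
knob px-> [ 609.74983325 -289.7817379    32.        ] plate [ 611.5492984 -292.5944209    8.       ]
jar rim [591.58933286 -41.67203296 120.        ]
bottle [505.03815676  39.38228161 200.        ]
```

```bash
python3 - <<'E'
from h import *
print(plan([610,-291,220],-64+28))
E
```

```text
(array([-0.1279, -0.5609,  0.0364]), array([-1.000e-04,  8.000e-04, -9.774e-01]), 'rotdeg', array([-0.0e+00,  2.0e-02, -2.8e+01]))
```

Request:
{"api": "servo_tool", "payload": {"deltas": [{"dp":[-0.064,-0.28,0.018],"rot":[0,0,-0.5],"grip":1},{"dp":[-0.064,-0.28,0.018],"rot":[0,0,-0.5],"grip":1},{"dp":[-0.128,-0.561,0.036],"rot":[0,0,-0.977],"grip":1},{"dp":[-0.128,-0.561,0.036],"rot":[0,0,-0.977],"grip":1},{"dp":[-0.128,-0.561,0.036],"rot":[0,0,-0.977],"grip":1},{"dp":[-0.128,-0.561,0.036],"rot":[0,0,-0.977],"grip":1},{"dp":[-0.128,-0.561,0.036],"rot":[0,0,-0.977],"grip":1},{"dp":[-0.128,-0.561,0.036],"rot":[0,0,-0.977],"grip":1},{"dp":[-0.128,-0.561,0.036],"rot":[0,0,-0.977],"grip":1},{"dp":[-0.128,-0.561,0.036],"rot":[0,0,-0.977],"grip":1},{"dp":[-0.128,-0.561,0.036],"rot":[0,0,-0.977],"grip":1},{"dp":[-0.128,-0.561,0.036],"rot":[0,0,-0.977],"grip":1}], "grip_force": 15}}

```text
time: 1.5
eef_pos: [609.3, -292.4, 220.6]
ee_rot: [[0.808, -0.589, -0.0], [-0.589, -0.808, -0.001], [0.0, 0.001, -1.0]]
ft_force: [0.0, -0.2, -0.2]
grip_width: 86.7
```

```bash
python3 - <<'E'
from h import *
s=snap('wrist','w1.png');st=telemetry.state();print(st['time'],st['eef_pos'],tyaw(st))
E
```

```text
1.55 [ 609.16870482 -292.63508809  220.68853554] -36.138485526768754
```

View pics/w1.png

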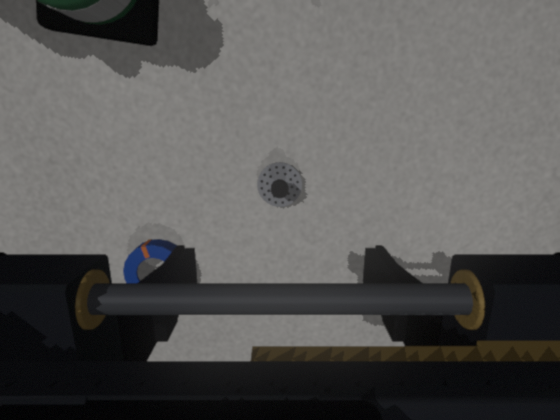

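```bash
python3 - <<'E'
from h import *
s=snap('wrist');P=pts(s)
g=cv2.cvtColor(s['color'],cv2.COLOR_RGB2GRAY)
cv2.imwrite('pics/w1z.png',cv2.resize(g[150:220,240:320],None,fx=8,fy=8,interpolation=cv2.INTER_CUBIC))
z=P[:,:,2]
b=np.zeros(z.shape,bool);b[150:220,240:320]=1
for nm,m in(('top',b&(z>24)&(z<45)),('plate',b&(z>4)&(z<45))):
    m=cv2.morphologyEx(m.astype(np.uint8),cv2.MORPH_OPEN,np.ones((3,3)))
    cs=max(cv2.findContours(m,0,2)[0],key=cv2.contourArea);print(nm,cv2.minEnclosingCircle(cs),cv2.fitEllipse(cs))
    q=P[m>0];print((q.max(0)+q.min(0))/2,np.median(q,0),q.max(0)-q.min(0))
print(onz(s,280,188,32),onz(s,281,184,8))
E
```

```text
top ((278.9532470703125, 188.1259002685547), 9.352706909179688) ((278.90972900390625, 188.21182250976562), (17.347187042236328, 18.102453231811523), 171.1311798095703)
[ 612.62440097 -288.57051008   28.89764737] [ 612.91074262 -287.93437393   31.85437153] [17.40802126 17.67266349  9.23624351]
plate ((279.0196838378906, 183.86219787597656), 22.405183792114258) ((279.0792541503906, 183.8176727294922), (43.6189079284668, 44.036006927490234), 83.07685089111328)
[ 612.44342952 -288.54132562   19.25240117] [ 613.93424066 -286.71692949    8.23523443] [46.82505912 46.93649087 28.52673592]
[ 613.89270177 -288.29806788   32.        ] [ 614.3029395  -289.56795209    8.        ]
```

View pics/w1z.png

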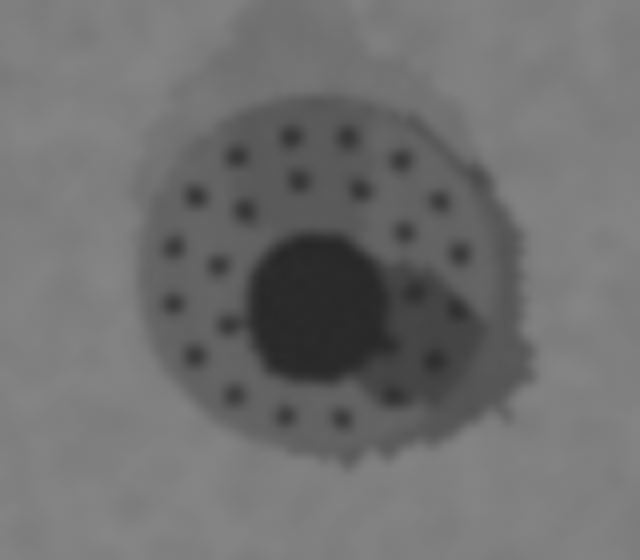

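```bash
python3 - <<'E'
from h import *
print(plan([613,-288.4,37],-36))
E
```

```text
(array([ 0.0007, -0.0077,  0.2451]), array([ 0.0015, -0.0008, -0.005 ]), 'rotdeg', array([ 0.04, -0.02, -0.14]))
```

Request:
{"api": "servo_tool", "payload": {"deltas": [{"dp":[0.001,-0.0077,0.06],"rot":[0,0,0],"grip":1},{"dp":[0.001,-0.0077,0.12],"rot":[0,0,0],"grip":1},{"dp":[0.001,-0.0077,0.17],"rot":[0,0,0],"grip":1},{"dp":[0.001,-0.0077,0.21],"rot":[0,0,0],"grip":1},{"dp":[0.001,-0.0077,0.235],"rot":[0,0,0],"grip":1},{"dp":[0.001,-0.0077,0.244],"rot":[0,0,0],"grip":1},{"dp":[0.001,-0.0077,0.244],"rot":[0,0,0],"grip":1},{"dp":[0.001,-0.0077,0.244],"rot":[0,0,0],"grip":1}]}}

```text
time: 2.4
eef_pos: [614.7, -287.5, 39.1]
ee_rot: [[0.809, -0.588, 0.002], [-0.588, -0.809, -0.001], [0.002, -0.0, -1.0]]
ft_force: [0.9, 0.2, 0.9]
grip_width: 86.8
```

```bash
python3 - <<'E'
from h import *
s=snap('wrist','w2.png');st=telemetry.state();print(st['time'],st['eef_pos'],tyaw(st),st['ft_force'])
E
```

```text
2.45 [ 614.87995016 -287.47968986   39.33899326] -36.04153865188807 [-0.58240853  0.05266975  0.77671668]
```

View pics/w2.png

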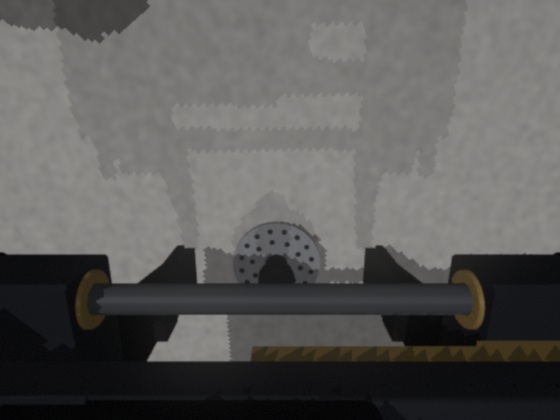

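Request:
{"api": "servo_tool", "payload": {"deltas": [{"dp":[-0.001,0.002,0.002],"rot":[0,0,0],"grip":1},{"dp":[-0.001,0.002,0.002],"rot":[0,0,0],"grip":0.3},{"dp":[-0.001,0.002,0.002],"rot":[0,0,0],"grip":0},{"dp":[-0.001,0.002,0.002],"rot":[0,0,0],"grip":0},{"dp":[-0.001,0.002,0.002],"rot":[0,0,0],"grip":0},{"dp":[-0.001,0.002,0.002],"rot":[0,0,0],"grip":0},{"dp":[-0.001,0.002,0.002],"rot":[0,0,0],"grip":0},{"dp":[-0.001,0.002,0.002],"rot":[0,0,0],"grip":0},{"dp":[-0.001,0.002,0.002],"rot":[0,0,0],"grip":0}], "grip_force": 15}}

```text
time: 3.35
eef_pos: [612.6, -287.6, 36.1]
ee_rot: [[0.809, -0.588, 0.0], [-0.588, -0.809, -0.0], [0.0, -0.0, -1.0]]
ft_force: [0.4, -0.6, -0.5]
grip_width: 31.1
```

```bash
python3 - <<'E'
from h import *
st=telemetry.state();print(st['time'],st['eef_pos'],tyaw(st),st['ft_force'],st['grip_width'])
E
```

```text
3.35 [ 612.63994416 -287.56990469   36.05641681] -36.0107590225945 [ 0.39892762 -0.64506816 -0.48594225] 31.149772583985417
```

Request:
{"api": "servo_tool", "payload": {"deltas": [{"dp":[0,0,0],"rot":[0,0,0],"grip":0},{"dp":[0,0,0],"rot":[0,0,0],"grip":0},{"dp":[0,0,0],"rot":[0,0,0],"grip":0},{"dp":[0,0,0],"rot":[0,0,0],"grip":0},{"dp":[0,0,0],"rot":[0,0,0],"grip":0}]}}

```text
time: 3.85
eef_pos: [612.6, -287.5, 36.1]
ee_rot: [[0.809, -0.588, 0.0], [-0.588, -0.809, -0.0], [0.0, 0.0, -1.0]]
ft_force: [-0.2, -0.5, 0.6]
grip_width: 17.3
```

```bash
python3 - <<'E'
from h import *
st=telemetry.state();print(st['time'],st['eef_pos'],tyaw(st),st['ft_force'],st['grip_width'])
E
```

```text
3.85 [ 612.61934287 -287.54715142   36.06868429] -36.00934768934369 [-0.15321908 -0.53658659  0.56004349] 17.310244981680576
```

```bash
python3 - <<'E'
from h import *
print(plan([605,-180,260],-8))
E
```

```text
(array([-0.0925, -0.11  , -0.2986]), array([ 0.000e+00, -1.000e-04, -9.777e-01]), 'rotdeg', array([  0.  ,  -0.  , -28.01]))
```

Request:
{"api": "servo_tool", "payload": {"deltas": [{"dp":[0,0,-0.02],"rot":[0,0,0],"grip":0},{"dp":[0,0,-0.08],"rot":[0,0,0],"grip":0},{"dp":[0,0,-0.14],"rot":[0,0,0],"grip":0},{"dp":[-0.03,-0.035,-0.19],"rot":[0,0,-0.28],"grip":0},{"dp":[-0.05,-0.06,-0.24],"rot":[0,0,-0.56],"grip":0},{"dp":[-0.08,-0.09,-0.28],"rot":[0,0,-0.8],"grip":0},{"dp":[-0.0925,-0.11,-0.2985],"rot":[0,0,-0.978],"grip":0},{"dp":[-0.0925,-0.11,-0.2985],"rot":[0,0,-0.978],"grip":0}]}}

```text
time: 4.65
eef_pos: [606.4, -176.5, 264.3]
ee_rot: [[0.991, -0.132, 0.006], [-0.132, -0.991, -0.0], [0.006, -0.0, -1.0]]
ft_force: [0.3, 0.4, -1.4]
grip_width: 17.4
```

```bash
python3 - <<'E'
from h import *
st=telemetry.state();print(st['time'],st['eef_pos'],tyaw(st),st['ft_force'],st['grip_width'])
print(plan([575,5.5,260],20))
E
```

```text
4.65 [ 606.44180698 -176.45462009  264.28113327] -7.600245713050402 [ 0.25390229  0.40363036 -1.41675997] 17.424324811045256
(array([-0.0737, -0.2349,  0.0054]), array([ 0.0022, -0.0115, -0.9634]), 'rotdeg', array([  0.06,  -0.33, -27.6 ]))
```

Request:
{"api": "servo_tool", "payload": {"deltas": [{"dp":[-0.02,-0.06,0],"rot":[0,0,-0.25],"grip":0},{"dp":[-0.04,-0.12,0],"rot":[0,0,-0.5],"grip":0},{"dp":[-0.06,-0.18,0],"rot":[0,0,-0.75],"grip":0},{"dp":[-0.072,-0.24,0],"rot":[0,0,-0.97],"grip":0},{"dp":[-0.072,-0.24,0],"rot":[0,0,-0.97],"grip":0},{"dp":[-0.072,-0.24,0],"rot":[0,0,-0.97],"grip":0},{"dp":[-0.072,-0.24,0],"rot":[0,0,-0.97],"grip":0},{"dp":[-0.072,-0.24,0],"rot":[0,0,-0.97],"grip":0}]}}

```text
time: 5.45
eef_pos: [576.7, 3.7, 259.6]
ee_rot: [[0.942, 0.335, -0.001], [0.335, -0.942, -0.0], [-0.001, 0.0, -1.0]]
ft_force: [0.5, -0.9, -0.3]
grip_width: 17.1
```

```bash
python3 - <<'E'
from h import *
s=snap('wrist','w3.png')
st=telemetry.state();print(st['time'],st['eef_pos'],tyaw(st),st['ft_force'],st['grip_width'])
E
```

```text
5.5 [576.66372295   4.03713267 259.66697226] 19.610756596133143 [0.08242674 0.07670122 0.32176615] 17.34446625179467
```

View pics/w3.png

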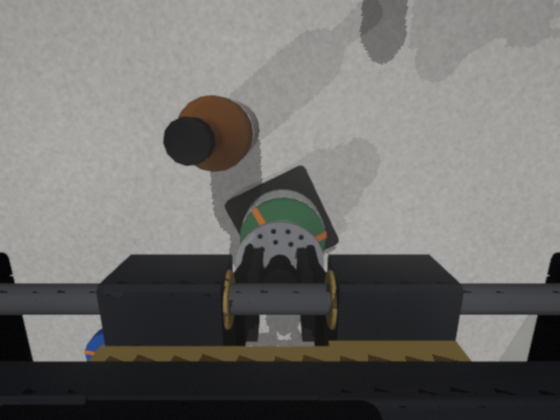

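Request:
{"api": "servo_tool", "payload": {"deltas": [{"dp":[0,0.06,0],"rot":[0,0,0],"grip":0},{"dp":[0,0.12,0],"rot":[0,0,0],"grip":0},{"dp":[0,0.155,0],"rot":[0,0,0],"grip":0},{"dp":[0,0.155,0],"rot":[0,0,0],"grip":0},{"dp":[0,0.155,0],"rot":[0,0,0],"grip":0},{"dp":[0,0.155,0],"rot":[0,0,0],"grip":0}]}}

```text
time: 6.1
eef_pos: [615.8, -102.6, 260.0]
ee_rot: [[0.941, 0.339, 0.0], [0.339, -0.941, 0.001], [0.0, -0.001, -1.0]]
ft_force: [-0.1, 0.6, -0.1]
grip_width: 17.2
```

```bash
python3 - <<'E'
from h import *
s=snap('wrist','w4.png')
np.save('w4d.npy',s['depth'])
st=telemetry.state();print(st['time'],st['eef_pos'],tyaw(st),st['ft_force'],st['grip_width'])
E
```

```text
6.15 [ 615.7744423  -102.39940605  260.10151314] 19.87773059007726 [ 0.0929672   0.02968814 -0.53999827] 17.34401393399363
```

View pics/w4.png

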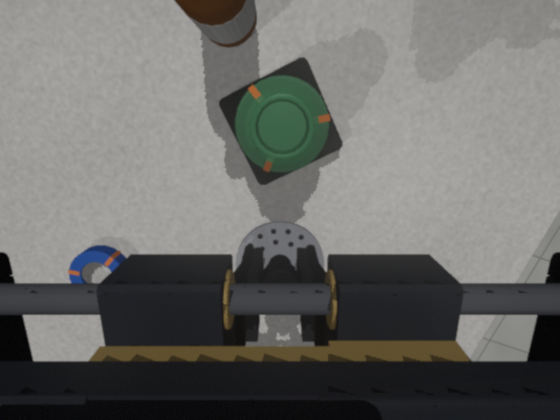

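```bash
python3 - <<'E'
from h import *
s=snap('wrist');P=pts(s);z=P[:,:,2];st=telemetry.state()
hsv=cv2.cvtColor(s['color'],cv2.COLOR_RGB2HSV);H,S,V=[hsv[:,:,i].astype(int) for i in range(3)]
b=np.zeros(z.shape,bool);b[60:200,200:360]=1
m=(b&(z>111)&(z<130)).astype(np.uint8)
m=cv2.morphologyEx(m,cv2.MORPH_CLOSE,np.ones((3,3)))
cs=max(cv2.findContours(m,0,1)[0],key=cv2.contourArea);e=cv2.fitEllipse(cs);print('rim',cv2.minEnclosingCircle(cs),e)
print(onz(s,*e[0],120), onz(s,*cv2.minEnclosingCircle(cs)[0],120)); q=P[m>0];print((q.max(0)+q.min(0))/2,q.max(0)-q.min(0),np.median(q,0))
o=(H<22)&(S>120)&b
n,l,ss,ce=cv2.connectedComponentsWithStats(o.astype(np.uint8))
C=onz(s,*e[0],120)
for i in range(1,n):
    if ss[i,4]>8:
        p=np.median(P[l==i],0); print(ss[i,4],ce[i].round(1),p.round(1),np.degrees(np.arctan2(p[1]-C[1],p[0]-C[0])).round(1),np.hypot(*(p-C)[:2]))
# body circle at z~74-82
m=(b&(z>60)).astype(np.uint8);cs=max(cv2.findContours(m,0,1)[0],key=cv2.contourArea);e=cv2.fitEllipse(cs);print('body',e,onz(s,*e[0],74))
f=(b&(z>14)).astype(np.uint8);cs=max(cv2.findContours(f,0,1)[0],key=cv2.contourArea);bx=cv2.minAreaRect(cs);c4=[onz(s,*p,22) for p in cv2.boxPoints(bx)];print('foot',bx,np.mean(c4,0),[np.degrees(np.arctan2(*(c4[i+1]-c4[i])[1::-1])) for i in range(3)])
# disk
tz=st['eef_pos'][2]-36.1
d=((z>tz-4)&(z<tz+14)); d[:200]=0;d[265:]=0; v,u=np.nonzero(d); print('disk px',u.min(),u.max(),v.min(),'tz',tz)
cv2.imwrite('pics/w4z.png',cv2.resize(s['color'][60:270,200:360,::-1],None,fx=2.8,fy=2.8,interpolation=cv2.INTER_CUBIC))
print(st['eef_pos'],tyaw(st))
for pt in[(280,222)]: print(onz(s,*pt,tz+8))
E
```

```text
rim ((282.1756896972656, 125.74608612060547), 38.358123779296875) ((281.6436767578125, 125.99002838134766), (72.48827362060547, 74.4513931274414), 10.172672271728516)
[595.59798381 -39.67296753 120.        ] [595.93022262 -39.35420242 120.        ]
[596.05266594 -40.52647338 252.61640742] [ 60.41750356  60.11320886 289.51965601] [596.25346573 -39.94029209 118.30518254]
104 [253.5  91.1] [562.8 -21.   80.6] 150.4 37.74096691400317
76 [323.9 118.2] [629.6 -21.4  80.2] 28.2 38.59417095874358
57 [267.  166.3] [595.8 -79.7  80.2] -89.7 39.990694114954074
body ((281.4747009277344, 123.64525604248047), (93.44025421142578, 96.45423889160156), 179.9833526611328) [595.47191705 -38.90051469  74.        ]
foot ((282.10003662109375, 121.69999694824219), (99.72863006591797, 98.8342056274414), 63.43495178222656) [596.7984569  -39.62541361  22.        ] [np.float64(44.70974798050656), np.float64(-40.78987581004349), np.float64(-133.35856353388743)]
disk px 235 323 221 tz 224.05937969362483
[ 615.7955772  -102.45672145  260.15937969] 19.88047735653817
[609.18948494 -81.79864335 232.05937969]
```

View pics/w4z.png

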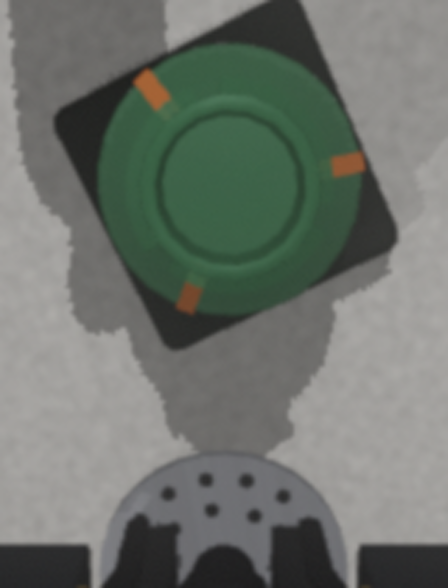

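```bash
python3 - <<'E'
from h import *
from scipy.optimize import least_squares
s=snap('wrist');P=pts(s);z=P[:,:,2];st=telemetry.state()
tz=st['eef_pos'][2]-36.1;RT=np.array(st['ee_rot'])
d=((z>tz-4)&(z<tz+14)); d[:200]=0;d[262:]=0
for zz in(5,8):
    pp=[]
    for v in range(222,255):
        u=np.nonzero(d[v,225:335])[0]+225
        if len(u): pp+= [onz(s,u.min()-.5,v,tz+zz),onz(s,u.max()+.5,v,tz+zz)]
    for u in range(255,306):
        v=np.nonzero(d[200:262,u])[0]+200
        pp.append(onz(s,u,v.min()-.5,tz+zz))
    L=(np.array(pp)-st['eef_pos'])@RT
    r=least_squares(lambda c:np.hypot(L[:,0]-c[0],L[:,1]-c[1])-c[2],[0,0,23],loss='soft_l1').x
    r2=least_squares(lambda c:np.hypot(L[:,0]-c[0],L[:,1]-c[1])-23.5,[0,0],loss='soft_l1').x
    print(zz,r,r2)
print(plan([594.9,-38.7,210],47))
E
```

```text
5 [ 0.52610355  1.84858143 23.48624163] [0.52608801 1.86525677]
8 [ 0.52717161  0.49724654 23.06772814] [0.5263631  1.02045105]
(array([ 0.0027, -0.0895,  0.0669]), array([ 3.000e-04, -4.000e-04, -9.467e-01]), 'rotdeg', array([ 1.000e-02, -1.000e-02, -2.712e+01]))
```

Request:
{"api": "servo_tool", "payload": {"deltas": [{"dp":[0.001,-0.03,0],"rot":[0,0,-0.28],"grip":0},{"dp":[0.002,-0.06,0],"rot":[0,0,-0.55],"grip":0},{"dp":[0.002,-0.0895,0.02],"rot":[0,0,-0.8],"grip":0},{"dp":[0.002,-0.0895,0.067],"rot":[0,0,-0.945],"grip":0},{"dp":[0.002,-0.0895,0.067],"rot":[0,0,-0.945],"grip":0},{"dp":[0.002,-0.0895,0.067],"rot":[0,0,-0.945],"grip":0},{"dp":[0.002,-0.0895,0.067],"rot":[0,0,-0.945],"grip":0},{"dp":[0.002,-0.0895,0.067],"rot":[0,0,-0.945],"grip":0}]}}

```text
time: 7.05
eef_pos: [595.4, -40.3, 211.2]
ee_rot: [[0.685, 0.729, 0.002], [0.729, -0.685, -0.0], [0.001, 0.002, -1.0]]
ft_force: [0.4, 0.1, 0.2]
grip_width: 17.4
```

```bash
python3 - <<'E'
from h import *
s=snap('wrist','w5.png');snap('side','s5.png')
st=telemetry.state();print(st['time'],st['eef_pos'],tyaw(st),st['ft_force'],st['grip_width'])
print(plan([594.6,-39.1,165],47))
E
```

```text
7.15 [595.0823957  -40.20182049 210.69665183] 46.80589479068208 [ 0.25189314 -0.16692343 -0.92193323] 17.265224347684217
(array([ 0.0006, -0.0015,  0.0609]), array([ 0.0025, -0.0016, -0.0068]), 'rotdeg', array([ 0.07, -0.05, -0.19]))
```

View pics/w5.png

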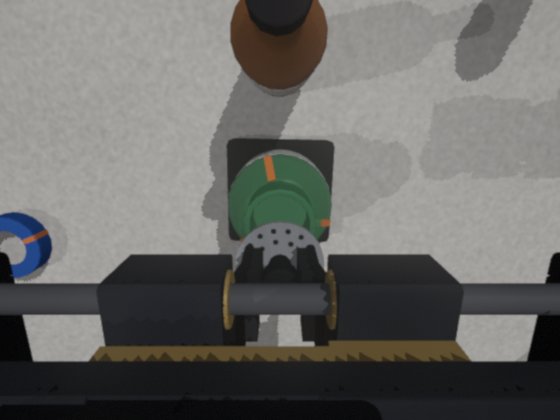

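View pics/s5.png

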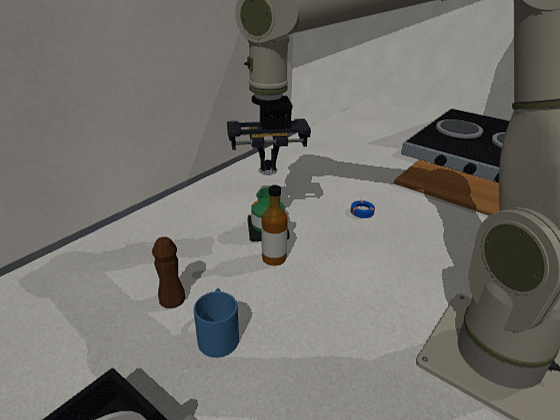

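Request:
{"api": "servo_tool", "payload": {"deltas": [{"dp":[0.0005,-0.001,0.03],"rot":[0,0,0],"grip":0},{"dp":[0.0005,-0.001,0.06],"rot":[0,0,0],"grip":0},{"dp":[0.0005,-0.001,0.06],"rot":[0,0,0],"grip":0},{"dp":[0.0005,-0.001,0.06],"rot":[0,0,0],"grip":0}]}}

```text
time: 7.55
eef_pos: [594.5, -39.3, 165.4]
ee_rot: [[0.684, 0.73, 0.0], [0.73, -0.684, 0.0], [0.0, 0.0, -1.0]]
ft_force: [-0.3, -0.0, 0.4]
grip_width: 17.4
```

```bash
python3 - <<'E'
from h import *
s=snap('wrist','w6.png')
st=telemetry.state();print(st['time'],st['eef_pos'],tyaw(st),st['ft_force'],st['grip_width'])
cv2.imwrite('pics/w6z.png',cv2.resize(s['color'][160:290,190:370,::-1],None,fx=4,fy=4,interpolation=cv2.INTER_CUBIC))
E
```

```text
7.6 [594.90905537 -39.18746658 165.9854591 ] 46.853234616515785 [-0.47028118 -0.07712336 -0.01030181] 17.277916298756203
```

View pics/w6z.png

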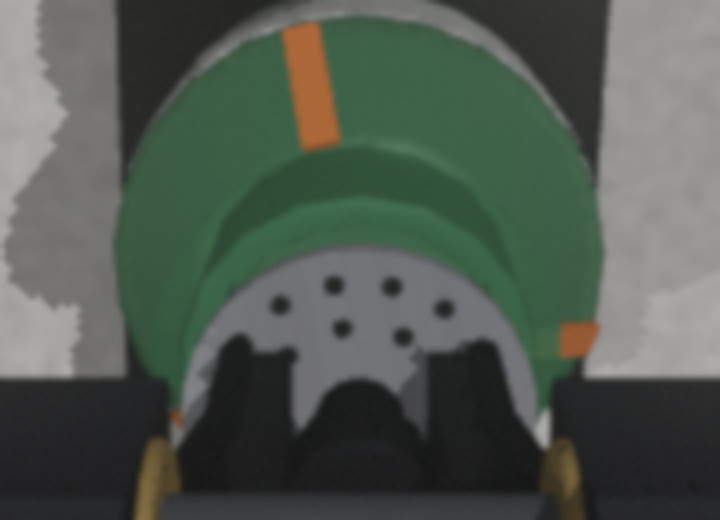

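```bash
python3 - <<'E'
from h import *
s=snap('wrist');st=telemetry.state();RT=np.array(st['ee_rot']);p0=np.array(st['eef_pos'])
tz=p0[2]-36.1
for (u,v,z,r) in [(360,197,120,26),(360,245,tz+5,23.5),(360,17,74,44)]:
    X=onz(s,190+u/4-.4,160+v/4-.4,z); L=(X-p0)@RT; print(L.round(2),'centre y',L[1]+r)
# x: green body extents at z 74, plate extents
print([((onz(s,190+u/4-.4,160+250/4,76)-p0)@RT).round(2) for u in(115,603)])
print([((onz(s,190+u/4-.4,160+400/4,tz+7)-p0)@RT).round(2) for u in(183,540)])
E
```

```text
[  0.12 -23.59  46.21] centre y 2.410551513257772
[  0.11 -21.29  31.07] centre y 2.2068431429261395
[  0.15 -42.44  92.18] centre y 1.561889516778976
[array([-42.81,  -1.68,  90.18]), array([42.7 , -1.55, 90.29])]
[array([-23.31,  -0.26,  29.07]), array([23.9 , -0.18, 29.13])]
```

Request:
{"api": "servo_tool", "payload": {"deltas": [{"dp":[0,0,0.006],"rot":[0,0,0],"grip":0},{"dp":[0,0,0.011],"rot":[0,0,0],"grip":0},{"dp":[0,0,0.015],"rot":[0,0,0],"grip":0},{"dp":[0,0,0.018],"rot":[0,0,0],"grip":0},{"dp":[0,0,0.018],"rot":[0,0,0],"grip":0},{"dp":[0,0,0.018],"rot":[0,0,0],"grip":0}]}}

```text
time: 8.25
eef_pos: [594.3, -39.2, 151.1]
ee_rot: [[0.684, 0.73, 0.0], [0.73, -0.684, -0.0], [0.0, 0.0, -1.0]]
ft_force: [-0.5, -1.1, -0.5]
grip_width: 17.2
```

```bash
python3 - <<'E'
from h import *
s=snap('wrist')
st=telemetry.state();print(st['time'],st['eef_pos'],tyaw(st),st['ft_force'],st['torque'],st['grip_width'])
cv2.imwrite('pics/w7z.png',cv2.resize(s['color'][160:290,190:370,::-1],None,fx=4,fy=4,interpolation=cv2.INTER_CUBIC))
E
```

```text
8.3 [594.31344806 -39.20660973 151.1489684 ] 46.87141085907505 [-0.04322135  0.36125145 -1.26866873] [-0.00065903 -0.16331606  0.03953027] 16.86625417070776
```

View pics/w7z.png

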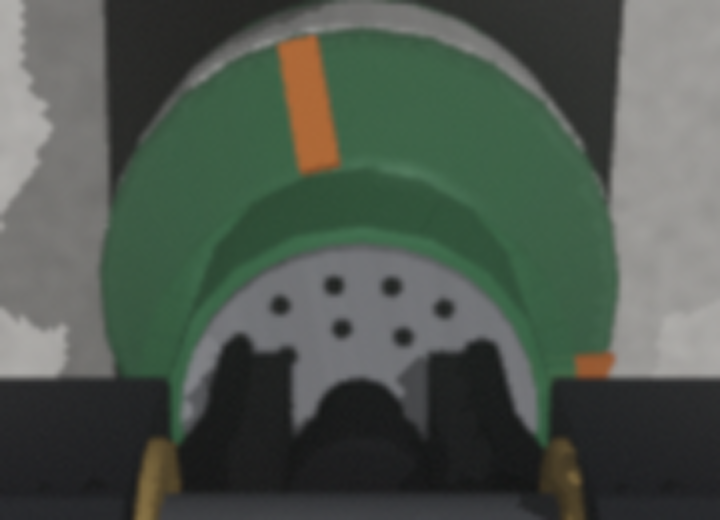

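Request:
{"api": "servo_tool", "payload": {"deltas": [{"dp":[0,0,0.001],"rot":[0,0,0],"grip":0},{"dp":[0,0,0.001],"rot":[0,0,0],"grip":0},{"dp":[0,0,0.001],"rot":[0,0,0],"grip":0.5},{"dp":[0,0,0.001],"rot":[0,0,0],"grip":0.5},{"dp":[0,0,0.001],"rot":[0,0,0],"grip":0.5},{"dp":[0,0,0.001],"rot":[0,0,0],"grip":0.5},{"dp":[0,0,0.001],"rot":[0,0,0],"grip":0.5}]}}

```text
time: 9.0
eef_pos: [594.3, -39.2, 150.3]
ee_rot: [[0.684, 0.73, -0.0], [0.73, -0.684, -0.0], [-0.0, -0.0, -1.0]]
ft_force: [-0.3, 0.9, -0.1]
grip_width: 42.2
```

```bash
python3 - <<'E'
from h import *
s=snap('wrist')
st=telemetry.state();print(st['time'],st['eef_pos'],tyaw(st),st['ft_force'],st['torque'],st['grip_width'])
cv2.imwrite('pics/w8z.png',cv2.resize(s['color'][160:290,190:370,::-1],None,fx=4,fy=4,interpolation=cv2.INTER_CUBIC))
print(plan([620,-80,270],18.3))
E
```

```text
9.05 [594.31089539 -39.23069421 150.36851911] 46.86698456950303 [ 0.12620184 -0.25132966 -0.50230495] [ 0.01893266 -0.12487477  0.0049174 ] 42.4862134427701
(array([-0.0163,  0.0622, -0.1595]), array([ 1.000e-04, -0.000e+00,  9.972e-01]), 'rotdeg', array([ 0.  , -0.  , 28.57]))
```

View pics/w8z.png

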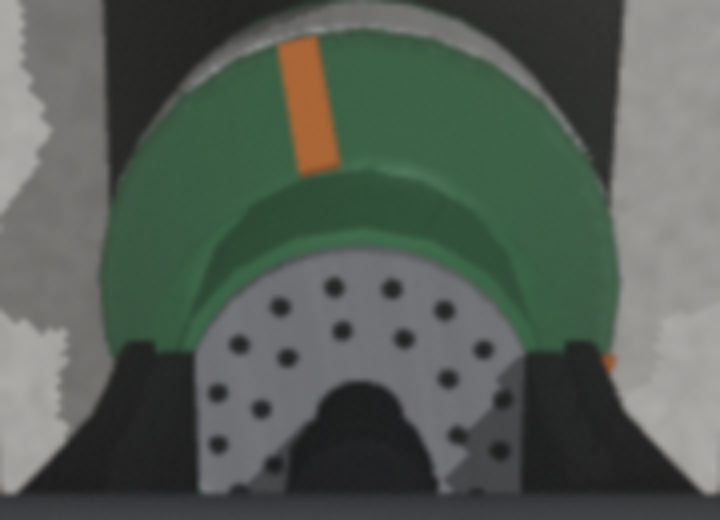

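```bash
python3 - <<'E'
from h import *
print(plan([625,-105,255],30))
E
```

```text
(array([-0.036 ,  0.0898, -0.1395]), array([1.000e-04, 0.000e+00, 5.888e-01]), 'rotdeg', array([ 0.  ,  0.  , 16.87]))
```

Request:
{"api": "servo_tool", "payload": {"deltas": [{"dp":[0,0,-0.03],"rot":[0,0,0],"grip":0.5},{"dp":[0,0,-0.08],"rot":[0,0,0],"grip":1},{"dp":[-0.018,0.045,-0.12],"rot":[0,0,0.3],"grip":1},{"dp":[-0.036,0.09,-0.14],"rot":[0,0,0.589],"grip":1},{"dp":[-0.036,0.09,-0.14],"rot":[0,0,0.589],"grip":1},{"dp":[-0.036,0.09,-0.14],"rot":[0,0,0.589],"grip":1},{"dp":[-0.036,0.09,-0.14],"rot":[0,0,0.589],"grip":1}]}}

```text
time: 9.75
eef_pos: [624.8, -103.9, 254.8]
ee_rot: [[0.865, 0.502, -0.001], [0.502, -0.865, 0.001], [-0.0, -0.001, -1.0]]
ft_force: [-0.2, 0.4, -0.9]
grip_width: 83.0
```

```bash
python3 - <<'E'
from h import *
s=snap('wrist','w9.png')
st=telemetry.state();print(st['time'],st['eef_pos'],tyaw(st),st['grip_width'])
P=pts(s);z=P[:,:,2];b=np.zeros(z.shape,bool);b[60:200,180:380]=1
for lo,hi,zz in((138,160,147),(121,135,123)):
    m=(b&(z>lo)&(z<hi)).astype(np.uint8)
    m=cv2.morphologyEx(m,cv2.MORPH_OPEN,np.ones((3,3)))
    cs=max(cv2.findContours(m,0,1)[0],key=cv2.contourArea);e=cv2.fitEllipse(cs);q=P[m>0];print(zz,e,onz(s,*e[0],zz),(q.max(0)+q.min(0))/2,np.median(q,0))
cv2.imwrite('pics/w9z.png',cv2.resize(s['color'][50:210,180:380,::-1],None,fx=3.5,fy=3.5,interpolation=cv2.INTER_CUBIC))
print(plan([463,-321,200],30))
E
```

```text
9.8 [ 624.69716935 -103.76277621  254.87384684] 30.128815714603654 84.25403729779106
147 ((288.8278503417969, 121.95899963378906), (24.03969383239746, 24.814496994018555), 174.57626342773438) [595.89098325 -40.29923315 147.        ] [595.76229066 -40.49913772 146.75536979] [595.89942163 -40.26627799 146.89644606]
123 ((287.98040771484375, 120.92434692382812), (60.45620346069336, 62.18034744262695), 3.424025297164917) [595.69268719 -39.99976768 123.        ] [595.84201907 -40.52109948 123.35873365] [594.87161642 -39.5455658  123.12301878]
(array([-0.3318,  0.1424,  0.0732]), array([-0.002 ,  0.001 ,  0.0045]), 'rotdeg', array([-0.06,  0.03,  0.13]))
```

View pics/w9z.png

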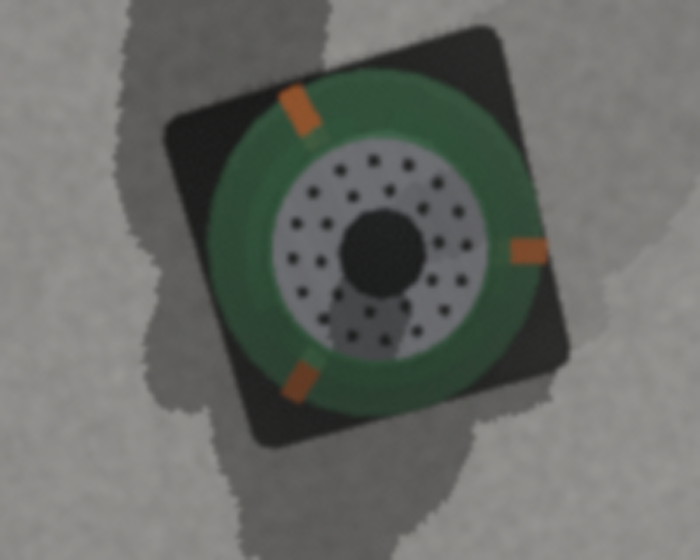

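Request:
{"api": "servo_tool", "payload": {"deltas": [{"dp":[-0.055,0.024,0],"rot":[0,0,0],"grip":1},{"dp":[-0.11,0.047,0],"rot":[0,0,0],"grip":1},{"dp":[-0.165,0.07,0.01],"rot":[0,0,0],"grip":1},{"dp":[-0.22,0.094,0.03],"rot":[0,0,0],"grip":1},{"dp":[-0.275,0.118,0.05],"rot":[0,0,0],"grip":1},{"dp":[-0.332,0.142,0.073],"rot":[0,0,0],"grip":1},{"dp":[-0.332,0.142,0.073],"rot":[0,0,0],"grip":1},{"dp":[-0.332,0.142,0.073],"rot":[0,0,0],"grip":1},{"dp":[-0.332,0.142,0.073],"rot":[0,0,0],"grip":1}]}}

```text
time: 10.7
eef_pos: [463.7, -320.2, 201.0]
ee_rot: [[0.865, 0.502, 0.001], [0.502, -0.865, 0.0], [0.001, 0.0, -1.0]]
ft_force: [0.2, -0.6, -0.4]
grip_width: 86.9
```

```bash
cat > ring.py <<'E'
from h import *
def ring(s,zt,box,near=None):
    P=pts(s);hsv=cv2.cvtColor(s['color'],cv2.COLOR_RGB2HSV);H,S,V=[hsv[:,:,i].astype(int) for i in range(3)]
    b=np.zeros(H.shape,bool);b[box[0]:box[1],box[2]:box[3]]=1
    m=(b&(((H>105)&(H<130)&(S>120))|((H<22)&(S>90)))).astype(np.uint8)
    m&=(abs(P[:,:,2]-zt)<4).astype(np.uint8)
    m=cv2.morphologyEx(m,cv2.MORPH_CLOSE,np.ones((3,3)))
    cs=max(cv2.findContours(m,0,1)[0],key=cv2.contourArea);e=cv2.fitEllipse(cs);C=onz(s,*e[0],zt)
    q=P[m>0];C2=(q.max(0)+q.min(0))/2;print('ring',e,C.round(1),C2.round(1),(q.max(0)-q.min(0)).round(1))
    o=(b&(H<22)&(S>110)&(abs(P[:,:,2]-zt)<4)).astype(np.uint8)
    n,l,ss,ce=cv2.connectedComponentsWithStats(o)
    for i in range(1,n):
        if ss[i,4]>8:
            p=onz(s,*ce[i],zt);d=p-C;print(ss[i,4],ce[i].round(1),p.round(1),'ang',np.degrees(np.arctan2(d[1],d[0])).round(1),'r',np.hypot(*d[:2]).round(1))
E
python3 - <<'E'
from ring import *
s=snap('wrist','w10.png')
st=telemetry.state();print(st['time'],st['eef_pos'],tyaw(st),st['grip_width'])
ring(s,20,(20,240,150,420))
E
```

```text
10.75 [ 463.93132959 -320.09164947  201.08624822] 30.168476552169672 86.60141659702764
ring ((279.7927551269531, 153.51461791992188), (69.77252960205078, 70.88426971435547), 2.126735210418701) [ 444.5 -285.3   20. ] [ 444.7 -286.   178. ] [ 66.4  65.6 320.4]
63 [303.5 136.2] [ 455.4 -260.8   20. ] ang 66.1 r 26.8
65 [252.2 143.2] [ 417.9 -289.9   20. ] ang -170.2 r 27.0
60 [283.8 183.5] [ 462.  -307.9   20. ] ang -52.3 r 28.5
```

View pics/w10.png

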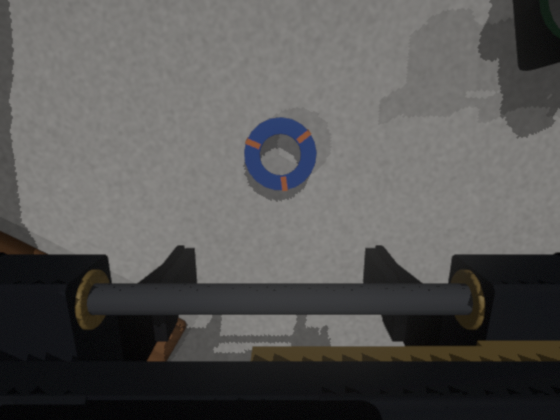

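```bash
python3 - <<'E'
from ring import *
print(plan([444.6,-285.8,29],38))
E
```

```text
(array([ 0.0005, -0.0526,  0.2294]), array([ 0.0008, -0.0016, -0.2734]), 'rotdeg', array([ 0.02, -0.05, -7.83]))
```

Request:
{"api": "servo_tool", "payload": {"deltas": [{"dp":[0.0005,-0.0526,0.02],"rot":[0,0,-0.2],"grip":1},{"dp":[0.0005,-0.0526,0.06],"rot":[0,0,-0.273],"grip":1},{"dp":[0.0005,-0.0526,0.11],"rot":[0,0,-0.273],"grip":1},{"dp":[0.0005,-0.0526,0.16],"rot":[0,0,-0.273],"grip":1},{"dp":[0.0005,-0.0526,0.19],"rot":[0,0,-0.273],"grip":1},{"dp":[0.0005,-0.0526,0.205],"rot":[0,0,-0.273],"grip":1},{"dp":[0.0005,-0.0526,0.205],"rot":[0,0,-0.273],"grip":1},{"dp":[0.0005,-0.0526,0.205],"rot":[0,0,-0.273],"grip":1}]}}

```text
time: 11.55
eef_pos: [444.4, -287.3, 48.1]
ee_rot: [[0.789, 0.614, 0.001], [0.614, -0.789, -0.001], [0.001, 0.001, -1.0]]
ft_force: [-0.0, -0.9, 0.1]
grip_width: 86.8
```

```bash
python3 - <<'E'
from ring import *
s=snap('wrist','w11.png')
st=telemetry.state();print(st['time'],st['eef_pos'],tyaw(st),st['grip_width'],st['ft_force'])
print(plan([444.6,-285.8,28.5],38))
E
```

```text
11.6 [ 444.46854658 -287.59482062   48.41582223] 37.85248707714394 87.25512877795609 [ 0.49941022 -0.02827962 -0.79519889]
(array([ 0.0016, -0.0018,  0.0266]), array([ 0.0044, -0.0016, -0.0052]), 'rotdeg', array([ 0.13, -0.05, -0.15]))
```

View pics/w11.png

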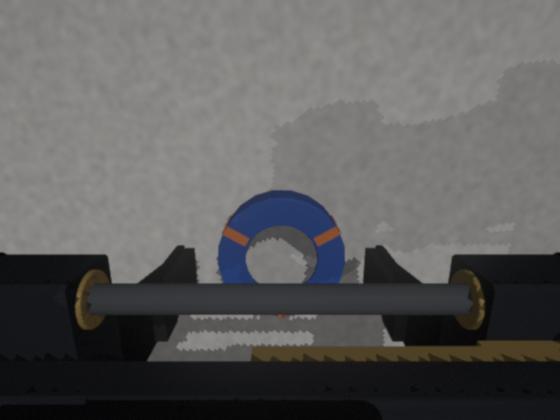

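Request:
{"api": "servo_tool", "payload": {"deltas": [{"dp":[0.001,-0.0012,0.015],"rot":[0,0,0],"grip":1},{"dp":[0.001,-0.0012,0.0255],"rot":[0,0,0],"grip":1},{"dp":[0.001,-0.0012,0.0255],"rot":[0,0,0],"grip":1},{"dp":[0.001,-0.0012,0.0255],"rot":[0,0,0],"grip":0.5},{"dp":[0.001,-0.0012,0.0255],"rot":[0,0,0],"grip":0.5},{"dp":[0.001,-0.0012,0.0255],"rot":[0,0,0],"grip":0.5},{"dp":[0.001,-0.0012,0.0255],"rot":[0,0,0],"grip":0.5},{"dp":[0.001,-0.0012,0.0255],"rot":[0,0,0],"grip":0.5},{"dp":[0.001,-0.0012,0.0255],"rot":[0,0,0],"grip":0.5}], "grip_force": 25}}

```text
time: 12.5
eef_pos: [443.5, -286.4, 28.1]
ee_rot: [[0.79, 0.613, 0.0], [0.613, -0.79, -0.0], [0.0, 0.001, -1.0]]
ft_force: [-0.1, 0.5, 2.2]
grip_width: 66.6
```

```bash
python3 - <<'E'
from ring import *
s=snap('wrist','w12.png')
st=telemetry.state();print(st['time'],st['eef_pos'],tyaw(st),st['grip_width'],st['ft_force'])
E
```

```text
12.55 [ 443.50860089 -286.3595878    28.03971796] 37.814308612781964 67.08458141979473 [-0.2371919  -0.35863968  2.91407709]
```

View pics/w12.png

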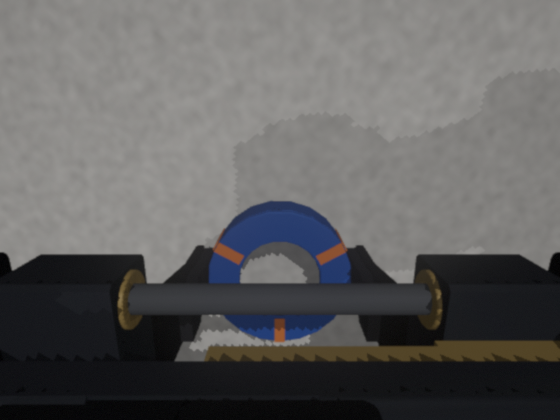

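```bash
python3 - <<'E'
from ring import *
print(plan([540,-160,230],66))
s=snap('wrist');st=telemetry.state();RT=np.array(st['ee_rot']);p0=np.array(st['eef_pos'])
hsv=cv2.cvtColor(s['color'],cv2.COLOR_RGB2HSV);H,S,V=[hsv[:,:,i].astype(int) for i in range(3)]
o=((H<22)&(S>110)).astype(np.uint8);o[:230]=0;o[343:]=0
n,l,ss,ce=cv2.connectedComponentsWithStats(o)
for i in range(1,n):
    if ss[i,4]>20: print(ss[i],ce[i],((onz(s,*ce[i],20)-p0)@RT).round(2))
m=((H>105)&(H<130)&(S>120)).astype(np.uint8)
for v in (225,250,270,):
    u=np.nonzero(m[v,180:380])[0]+180; print(v,[((onz(s,k,v,20)-p0)@RT).round(2)[:2] for k in (u.min()-.5,u.max()+.5)])
v=np.nonzero(m[150:260,279])[0]+150;print(v.min(),[((onz(s,279.5,v.min()-.5,z)-p0)@RT).round(2) for z in (0,20)])
E
```

```text
(array([ 0.205 , -0.0541, -0.2693]), array([ 0.001 ,  0.    , -0.9839]), 'rotdeg', array([  0.03,   0.  , -28.19]))
[213 242  30  22 285] [227.65964912 252.76842105] [-23.54 -13.02   8.06]
[317 242  31  22 276] [331.3115942  253.21376812] [ 24.13 -12.74   8.06]
[117 270  27  60 756] [127.32671958 300.84259259] [-72.71  11.74   8.06]
[418 271  25  59 573] [433.43455497 307.67539267] [74.59 15.64  8.08]
[275 319  10  23 208] [279.02403846 329.99519231] [2.000e-02 2.796e+01 8.080e+00]
[434 340 126   3 260] [494.71538462 341.45384615] [107.44  34.7    8.1 ]
225 [array([-21.24, -26.43]), array([ 22.77, -26.38])]
250 [array([-19.88, -14.38]), array([ 20.94, -14.33])]
270 [array([-32.85,  -4.37]), array([33.43, -4.29])]
202 [array([  0.33, -32.26,  28.05]), array([  0.32, -37.29,   8.04])]
```

Request:
{"api": "servo_tool", "payload": {"deltas": [{"dp":[0,0,-0.02],"rot":[0,0,0],"grip":0.5},{"dp":[0,0,-0.07],"rot":[0,0,0],"grip":0.5},{"dp":[0,0,-0.13],"rot":[0,0,0],"grip":0.5},{"dp":[0.04,-0.01,-0.18],"rot":[0,0,-0.2],"grip":0.5},{"dp":[0.08,-0.02,-0.22],"rot":[0,0,-0.45],"grip":0.5},{"dp":[0.13,-0.035,-0.25],"rot":[0,0,-0.7],"grip":0.5},{"dp":[0.175,-0.048,-0.269],"rot":[0,0,-0.984],"grip":0.5},{"dp":[0.205,-0.054,-0.269],"rot":[0,0,-0.984],"grip":0.5},{"dp":[0.205,-0.054,-0.269],"rot":[0,0,-0.984],"grip":0.5},{"dp":[0.205,-0.054,-0.269],"rot":[0,0,-0.984],"grip":0.5}], "grip_force": 30}}

```text
time: 13.6
eef_pos: [539.6, -159.9, 229.9]
ee_rot: [[0.406, 0.914, -0.0], [0.914, -0.406, -0.0], [-0.0, -0.0, -1.0]]
ft_force: [0.5, -0.3, -1.3]
grip_width: 66.8
```

```bash
python3 - <<'E'
from ring import *
snap('wrist','w13.png')
st=telemetry.state();print(st['time'],st['eef_pos'],tyaw(st),st['grip_width'],st['ft_force'])
a=np.radians(94);X=np.array([np.cos(a),np.sin(a)]);Y=np.array([np.sin(a),-np.cos(a)])
t=np.array([595.8,-40.1])-0.3*X-1.2*Y;print(t)
print(plan([*t,215],94.0))
E
```

```text
13.65 [ 539.26092882 -160.81641763  229.66289406] 65.94774191575843 66.79711826661803 [-0.49762662 -0.31996582 -0.29986304]
[594.62385008 -40.48297698]
(array([0.1766, 0.002 , 0.0194]), array([-0.0013,  0.0013, -0.9792]), 'rotdeg', array([ -0.04,   0.04, -28.05]))
```

View pics/w13.png

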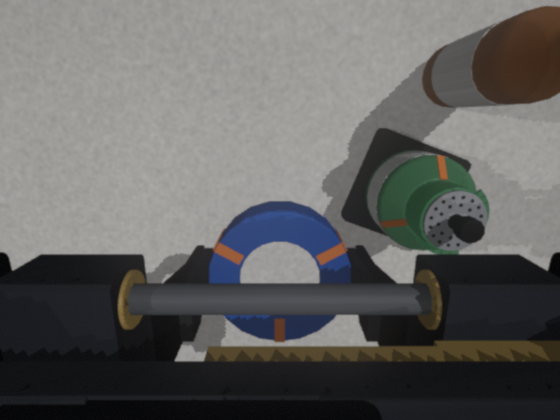

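Request:
{"api": "servo_tool", "payload": {"deltas": [{"dp":[0.04,0,0],"rot":[0,0,-0.25],"grip":0.5},{"dp":[0.09,0.001,0],"rot":[0,0,-0.5],"grip":0.5},{"dp":[0.14,0.001,0],"rot":[0,0,-0.75],"grip":0.5},{"dp":[0.176,0.0015,0.01],"rot":[0,0,-0.978],"grip":0.5},{"dp":[0.176,0.0015,0.0194],"rot":[0,0,-0.978],"grip":0.5},{"dp":[0.176,0.0015,0.0194],"rot":[0,0,-0.978],"grip":0.5},{"dp":[0.176,0.0015,0.0194],"rot":[0,0,-0.978],"grip":0.5},{"dp":[0.176,0.0015,0.0194],"rot":[0,0,-0.978],"grip":0.5}]}}

```text
time: 14.45
eef_pos: [594.5, -41.7, 215.4]
ee_rot: [[-0.067, 0.998, 0.0], [0.998, 0.067, -0.001], [-0.001, 0.0, -1.0]]
ft_force: [-0.2, -1.1, -0.3]
grip_width: 66.5
```

```bash
python3 - <<'E'
from ring import *
s=snap('wrist','w14.png')
st=telemetry.state();print(st['time'],st['eef_pos'],tyaw(st),st['grip_width'],st['ft_force'])
print(plan([594.6,-40.5,167],94.0))
E
```

```text
14.5 [594.56198379 -41.37340096 215.43041064] 93.8687830551251 66.83577896189539 [ 0.21550095  0.68075708 -1.37973397]
(array([0.0012, 0.0001, 0.0646]), array([ 0.0008,  0.0017, -0.0046]), 'rotdeg', array([ 0.02,  0.05, -0.13]))
```

View pics/w14.png

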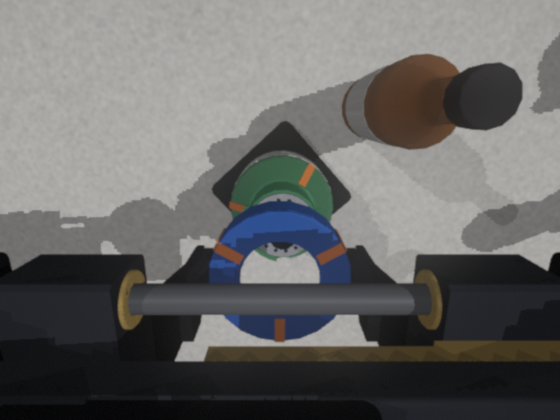

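Request:
{"api": "servo_tool", "payload": {"deltas": [{"dp":[0.0012,0,0.024],"rot":[0,0,0],"grip":0.5},{"dp":[0.0012,0,0.048],"rot":[0,0,0],"grip":0.5},{"dp":[0.0012,0,0.048],"rot":[0,0,0],"grip":0.5},{"dp":[0.0012,0,0.048],"rot":[0,0,0],"grip":0.5},{"dp":[0.0012,0,0.048],"rot":[0,0,0],"grip":0.5}]}}

```text
time: 15.0
eef_pos: [595.1, -39.1, 180.2]
ee_rot: [[-0.07, 0.998, 0.002], [0.998, 0.07, -0.0], [-0.0, 0.002, -1.0]]
ft_force: [-0.7, -1.0, -0.9]
grip_width: 66.9
```

```bash
python3 - <<'E'
from ring import *
s=snap('wrist')
st=telemetry.state();print(st['time'],st['eef_pos'],tyaw(st),st['grip_width'],st['ft_force'])
cv2.imwrite('pics/w15z.png',cv2.resize(s['color'][150:350,180:380,::-1],None,fx=3,fy=3,interpolation=cv2.INTER_CUBIC))
E
```

```text
15.05 [595.14140241 -39.04101225 180.20905289] 94.00356275420734 66.69009506272356 [-0.54950649  0.09843826 -0.27346929]
```

View pics/w15z.png

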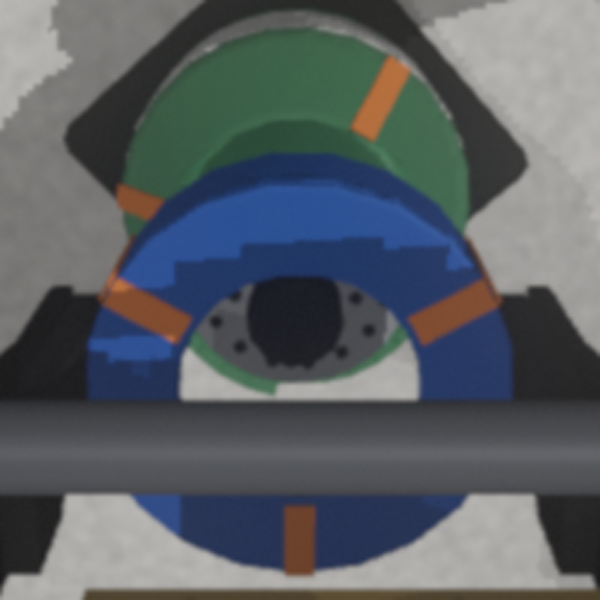

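```bash
python3 - <<'E'
from ring import *
s=snap('wrist');st=telemetry.state();RT=np.array(st['ee_rot']);p0=np.array(st['eef_pos']);print(p0)
def L(u,v,z): return ((onz(s,180+u/3-.33,150+v/3-.33,z)-p0)@RT).round(2)
print('knob back',L(295,365,147)-[0,9,0],'sides',L(247,320,145),L(342,320,145))
print('body front',L(297,27,74)+[0,44,0],'plate back',L(295,381,122)-[0,23.5,0])
tb=p0[2]-28
print('ring front bottom',L(300,152,tb)+[0,34,0],'ring back',L(300,570,tb+20)-[0,34,0],'hole front',L(300,275,tb+17)+[0,19,0],'top',L(300,275,tb+20)+[0,19,0])
print('jar axis world in tool',(np.array([595.8,-40.1,120])-p0)@RT)
E
```

```text
[595.07884581 -39.03231754 180.0496055 ]
knob back [-1.4  -0.41 33.06] sides [-10.15   0.56  35.05] [ 7.19  0.58 35.05]
body front [-1.0800e+00  3.0000e-02  1.0598e+02] plate back [-1.53  0.87 58.09]
ring front bottom [-0.45  1.23 27.95] ring back [-0.53 -0.3   8.05] hole front [-0.48  1.65 10.97] top [-0.48  0.51  7.97]
jar axis world in tool [-1.09150196  0.55566415 60.05093664]
```

Request:
{"api": "servo_tool", "payload": {"deltas": [{"dp":[-0.0011,0,0.01],"rot":[0,0,0],"grip":0.5},{"dp":[-0.0011,0,0.025],"rot":[0,0,0],"grip":0.5},{"dp":[-0.0011,0,0.038],"rot":[0,0,0],"grip":0.5},{"dp":[-0.0011,0,0.046],"rot":[0,0,0],"grip":0.5},{"dp":[-0.0011,0,0.046],"rot":[0,0,0],"grip":0.5},{"dp":[-0.0011,0,0.046],"rot":[0,0,0],"grip":0.5}]}}

```text
time: 15.7
eef_pos: [594.6, -39.7, 144.4]
ee_rot: [[-0.07, 0.998, -0.0], [0.998, 0.07, 0.0], [0.0, -0.0, -1.0]]
ft_force: [-0.9, 0.5, -0.3]
grip_width: 66.9
```

```bash
python3 - <<'E'
from ring import *
s=snap('wrist')
st=telemetry.state();print(st['time'],st['eef_pos'],tyaw(st),st['grip_width'],st['ft_force'],st['torque'])
cv2.imwrite('pics/w16z.png',cv2.resize(s['color'][150:350,180:380,::-1],None,fx=3,fy=3,interpolation=cv2.INTER_CUBIC))
E
```

```text
15.75 [594.74216169 -39.64957709 144.6677394 ] 94.02929047861048 66.82131932239001 [0.42913019 0.78892909 0.41011661] [ 0.06517781 -0.11031531  0.0168265 ]
```

View pics/w16z.png

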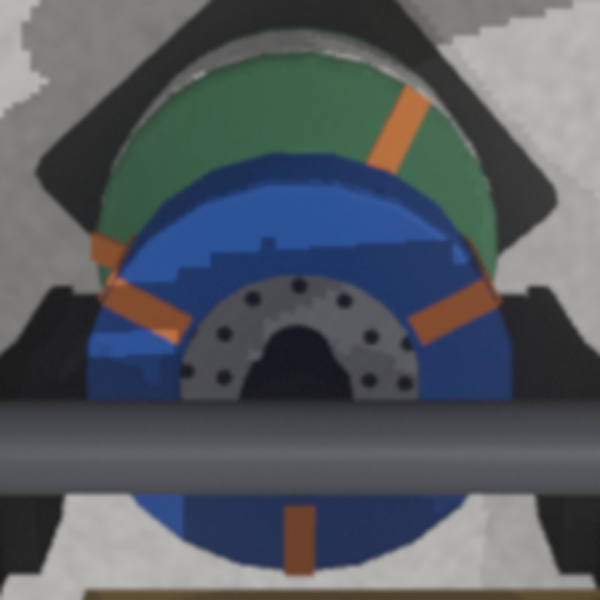

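Request:
{"api": "servo_tool", "payload": {"deltas": [{"dp":[0,0,0.003],"rot":[0,0,0],"grip":0.5},{"dp":[0,0,0.005],"rot":[0,0,0],"grip":0.5},{"dp":[0,0,0.007],"rot":[0,0,0],"grip":0.5},{"dp":[0,0,0.009],"rot":[0,0,0],"grip":0.5},{"dp":[0,0,0.009],"rot":[0,0,0],"grip":0.5}]}}

```text
time: 16.25
eef_pos: [594.6, -39.8, 137.5]
ee_rot: [[-0.07, 0.998, -0.0], [0.998, 0.07, -0.0], [-0.0, -0.0, -1.0]]
ft_force: [0.1, 0.2, -1.5]
grip_width: 67.1
```

```bash
python3 - <<'E'
from ring import *
st=telemetry.state();print(st['time'],st['eef_pos'],tyaw(st),st['grip_width'],st['ft_force'],st['torque'])
E
```

```text
16.25 [594.56319439 -39.78056766 137.52835453] 94.02432880103564 67.1248409988419 [ 0.08781585  0.2263431  -1.52835866] [ 0.10455279 -0.09777571  0.01009865]
```

Request:
{"api": "servo_tool", "payload": {"deltas": [{"dp":[0,0,0.0015],"rot":[0,0,0],"grip":0.5},{"dp":[0,0,0.003],"rot":[0,0,0],"grip":0.5},{"dp":[0,0,0.004],"rot":[0,0,0],"grip":0.5},{"dp":[0,0,0.004],"rot":[0,0,0],"grip":0.5},{"dp":[0,0,0.004],"rot":[0,0,0],"grip":0.5}]}}

```text
time: 16.75
eef_pos: [594.7, -39.8, 134.8]
ee_rot: [[-0.07, 0.998, 0.0], [0.998, 0.07, -0.0], [-0.0, 0.0, -1.0]]
ft_force: [-0.6, 0.6, -0.8]
grip_width: 67.2
```

```bash
python3 - <<'E'
from ring import *
st=telemetry.state();print(st['time'],st['eef_pos'],tyaw(st),st['grip_width'],st['ft_force'],st['torque'])
E
```

```text
16.75 [594.67560003 -39.76459173 134.77304655] 94.02556432699724 67.20489293048651 [-0.63803764  0.55877911 -0.77897352] [ 0.1135399  -0.12573973 -0.02627118]
```

Request:
{"api": "servo_tool", "payload": {"deltas": [{"dp":[0,0,0],"rot":[0,0,0.14],"grip":0.5},{"dp":[0,0,0],"rot":[0,0,0.28],"grip":0.5},{"dp":[0,0,0],"rot":[0,0,0.42],"grip":0.5},{"dp":[0,0,0],"rot":[0,0,0.56],"grip":0.5},{"dp":[0.0003,0.0001,0],"rot":[0,0,0.7],"grip":0.5},{"dp":[0.0003,0.0001,0],"rot":[0,0,0.84],"grip":0.5},{"dp":[0.0003,0.0001,0],"rot":[0,0,0.98],"grip":0.5},{"dp":[0.0003,0.0001,0],"rot":[0,0,0.98],"grip":0.5}], "grip_force": 40}}

```text
time: 17.55
eef_pos: [594.8, -39.5, 134.9]
ee_rot: [[0.409, 0.913, 0.0], [0.913, -0.409, -0.0], [-0.0, 0.0, -1.0]]
ft_force: [-1.0, 0.5, -0.4]
grip_width: 66.4
```

```bash
python3 - <<'E'
from ring import *
st=telemetry.state();print(st['time'],st['eef_pos'],tyaw(st),st['grip_width'],st['ft_force'],st['torque'])
print(plan([595.1,-39.2,134.4],38))
s=snap('wrist')
cv2.imwrite('pics/w17z.png',cv2.resize(s['color'][150:350,180:380,::-1],None,fx=3,fy=3,interpolation=cv2.INTER_CUBIC))
E
```

```text
17.55 [594.79043022 -39.47436891 134.87261402] 65.88927151822578 66.35345935535207 [-0.99572464  0.54750992 -0.35298852] [ 0.06565013 -0.0909155   0.00887972]
(array([0.0005, 0.0002, 0.0006]), array([ 6.000e-04, -0.000e+00,  9.735e-01]), 'rotdeg', array([ 2.000e-02, -0.000e+00,  2.789e+01]))
```

View pics/w17z.png

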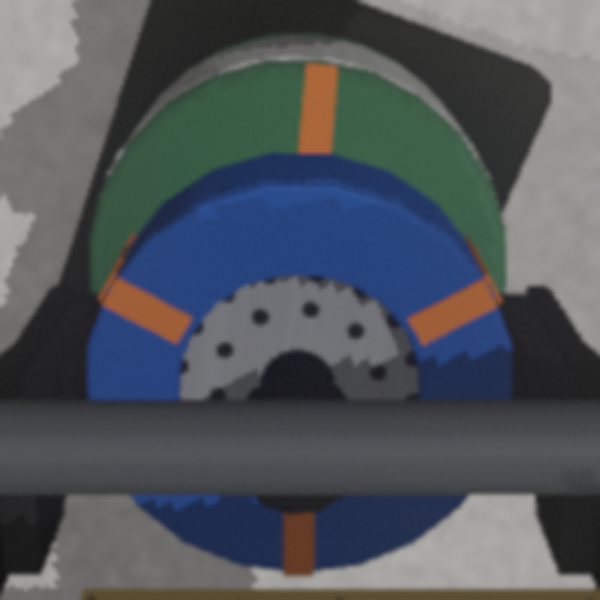

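Request:
{"api": "servo_tool", "payload": {"deltas": [{"dp":[0,0,0],"rot":[0,0,0.14],"grip":0.5},{"dp":[0,0,0],"rot":[0,0,0.28],"grip":0.5},{"dp":[0.0002,0,0],"rot":[0,0,0.42],"grip":0.5},{"dp":[0.0003,0,0],"rot":[0,0,0.56],"grip":0.5},{"dp":[0.0004,0.0001,0],"rot":[0,0,0.7],"grip":0.5},{"dp":[0.0005,0.0002,0],"rot":[0,0,0.84],"grip":0.5},{"dp":[0.0005,0.0002,0.0003],"rot":[0,0,0.98],"grip":0.5},{"dp":[0.0005,0.0002,0.0004],"rot":[0,0,0.98],"grip":0.5}]}}

```text
time: 18.4
eef_pos: [595.0, -39.2, 134.5]
ee_rot: [[0.789, 0.615, 0.0], [0.615, -0.789, -0.0], [-0.0, 0.0, -1.0]]
ft_force: [0.7, -1.0, -0.5]
grip_width: 66.9
```

```bash
python3 - <<'E'
from ring import *
st=telemetry.state();print(st['time'],st['eef_pos'],tyaw(st),st['grip_width'],st['ft_force'],st['torque'])
print(plan([595.5,-39.0,134.2],12))
E
```

```text
18.4 [595.02250443 -39.24266188 134.4550308 ] 37.92012290996319 66.86803758851258 [ 0.66830872 -0.95521991 -0.48540473] [ 0.00031907 -0.12989473  0.00935352]
(array([0.0007, 0.0001, 0.0003]), array([3.000e-04, 0.000e+00, 9.048e-01]), 'rotdeg', array([1.000e-02, 0.000e+00, 2.592e+01]))
```

Request:
{"api": "servo_tool", "payload": {"deltas": [{"dp":[0,0,0],"rot":[0,0,0.14],"grip":0.5},{"dp":[0,0,0],"rot":[0,0,0.28],"grip":0.5},{"dp":[0.0002,0,0],"rot":[0,0,0.42],"grip":0.5},{"dp":[0.0003,0,0],"rot":[0,0,0.56],"grip":0.5},{"dp":[0.0005,0.0001,0.0003],"rot":[0,0,0.7],"grip":0.5},{"dp":[0.0006,0.0001,0.0005],"rot":[0,0,0.82],"grip":0.5},{"dp":[0.0007,0.0001,0.0006],"rot":[0,0,0.91],"grip":0.5},{"dp":[0.0007,0.0001,0.0006],"rot":[0,0,0.91],"grip":0.5}]}}

```text
time: 19.2
eef_pos: [595.6, -38.9, 134.1]
ee_rot: [[0.978, 0.207, 0.0], [0.207, -0.978, -0.0], [0.0, 0.0, -1.0]]
ft_force: [0.5, -0.1, 0.1]
grip_width: 66.6
```

```bash
python3 - <<'E'
from ring import *
st=telemetry.state();print(st['time'],st['eef_pos'],tyaw(st),st['grip_width'],st['ft_force'],st['torque'])
s=snap('wrist')
cv2.imwrite('pics/w18z.png',cv2.resize(s['color'][150:350,180:380,::-1],None,fx=3,fy=3,interpolation=cv2.INTER_CUBIC))
E
```

```text
19.2 [595.55953922 -38.9340825  134.08998389] 11.947719671580884 66.57599933648994 [ 0.47747399 -0.14802024  0.05913843] [ 0.01501659 -0.10920666  0.03260905]
```

View pics/w18z.png

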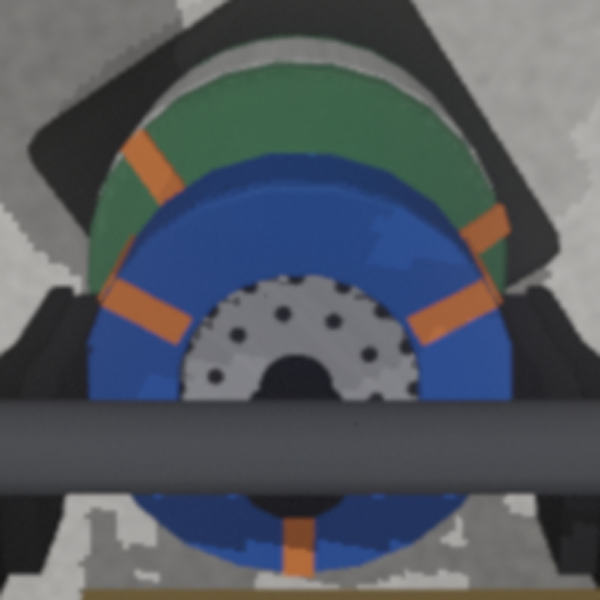

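Request:
{"api": "servo_tool", "payload": {"deltas": [{"dp":[0,0,0],"rot":[0,0,0.08],"grip":0.5},{"dp":[0,0,0],"rot":[0,0,0.16],"grip":0.5},{"dp":[0,0,0],"rot":[0,0,0.24],"grip":0.5},{"dp":[0,0,0],"rot":[0,0,0.3],"grip":0.5},{"dp":[0,0,0],"rot":[0,0,0.3],"grip":0.5}]}}

```text
time: 19.75
eef_pos: [595.6, -39.1, 134.1]
ee_rot: [[0.998, 0.057, 0.0], [0.057, -0.998, -0.0], [0.0, 0.0, -1.0]]
ft_force: [-0.6, -1.3, 0.6]
grip_width: 66.7
```

```bash
python3 - <<'E'
from ring import *
st=telemetry.state();print(st['time'],st['eef_pos'],tyaw(st),st['grip_width'],st['ft_force'],st['torque'])
E
```

```text
19.75 [595.57831013 -39.14638051 134.11405939] 3.268147401902567 66.74447425659628 [-0.62386741 -1.32581247  0.58270659] [-0.14438637 -0.13510048  0.01707103]
```

Request:
{"api": "servo_tool", "payload": {"deltas": [{"dp":[0,0,0],"rot":[0,0,0.05],"grip":0.5},{"dp":[0,0,0],"rot":[0,0,0.1],"grip":0.5},{"dp":[0,0,0],"rot":[0,0,0.12],"grip":0.5},{"dp":[0,0,0],"rot":[0,0,0.12],"grip":0.5}]}}

```text
time: 20.15
eef_pos: [595.6, -39.2, 134.0]
ee_rot: [[1.0, -0.004, 0.0], [-0.004, -1.0, -0.0], [0.0, 0.0, -1.0]]
ft_force: [1.4, -1.3, 1.0]
grip_width: 67.0
```

```bash
python3 - <<'E'
from ring import *
st=telemetry.state();print(st['time'],st['eef_pos'],tyaw(st),st['grip_width'],st['ft_force'],st['torque'])
E
```

```text
20.15 [595.59135685 -39.18547155 134.04840289] -0.2371100814726553 67.0152572750171 [ 1.35275774 -1.26211862  0.96196105] [-0.39555703 -0.30510981  0.15056418]
```

Request:
{"api": "servo_tool", "payload": {"deltas": [{"dp":[0,0,0],"rot":[0,0,0.04],"grip":0.5},{"dp":[0,0,0],"rot":[0,0,0.08],"grip":0.5},{"dp":[0,0,0],"rot":[0,0,0.1],"grip":0.5},{"dp":[0,0,0],"rot":[0,0,0.1],"grip":0.5}]}}

```text
time: 20.55
eef_pos: [595.6, -39.2, 134.1]
ee_rot: [[0.999, -0.055, 0.0], [-0.055, -0.999, -0.0], [0.0, 0.0, -1.0]]
ft_force: [1.3, -2.4, -0.4]
grip_width: 66.7
```

```bash
python3 - <<'E'
from ring import *
st=telemetry.state();print(st['time'],st['eef_pos'],tyaw(st),st['grip_width'],st['ft_force'],st['torque'])
s=snap('wrist')
cv2.imwrite('pics/w19z.png',cv2.resize(s['color'][150:350,180:380,::-1],None,fx=3,fy=3,interpolation=cv2.INTER_CUBIC))
E
```

```text
20.55 [595.62086256 -39.1757652  134.07690274] -3.124227556863172 66.69373768278182 [ 1.31325277 -2.44906786 -0.35345774] [-0.57332045 -0.51882403  0.25508164]
```

View pics/w19z.png

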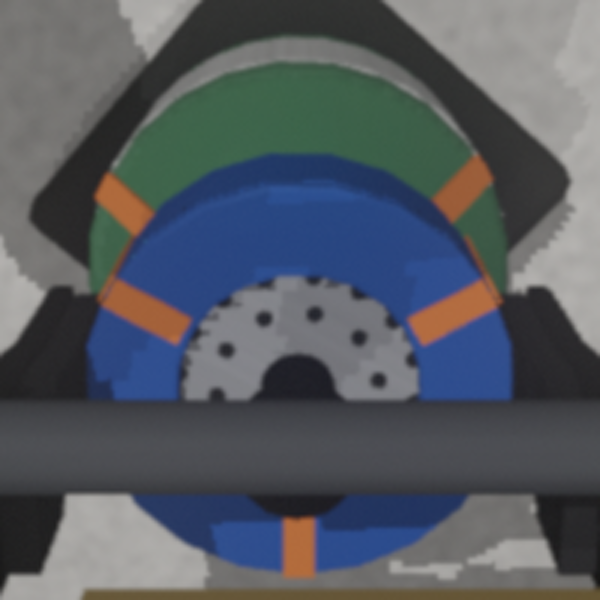

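Request:
{"api": "servo_tool", "payload": {"deltas": [{"dp":[0,0,0],"rot":[0,0,0.04],"grip":0.5},{"dp":[0,0,0],"rot":[0,0,0.08],"grip":0.5},{"dp":[0,0,0],"rot":[0,0,0.1],"grip":0.5},{"dp":[0,0,0],"rot":[0,0,0.1],"grip":0.5}], "grip_force": 50}}

```text
time: 21.0
eef_pos: [595.6, -39.1, 134.0]
ee_rot: [[0.995, -0.104, 0.0], [-0.104, -0.995, -0.0], [0.0, 0.0, -1.0]]
ft_force: [3.1, -3.2, -0.1]
grip_width: 66.3
```

```bash
python3 - <<'E'
from ring import *
st=telemetry.state();print(st['time'],st['eef_pos'],tyaw(st),st['grip_width'],st['ft_force'],st['torque'])
E
```

```text
21.0 [595.62166016 -39.12244954 134.04511997] -5.992134918728415 66.31602482123414 [ 3.07514786 -3.15335304 -0.1405843 ] [-0.75805331 -0.85728498  0.48762903]
```

Request:
{"api": "servo_tool", "payload": {"deltas": [{"dp":[0,0,0],"rot":[0,0,0.1],"grip":1},{"dp":[0,0,0],"rot":[0,0,0.1],"grip":1},{"dp":[0,0,0],"rot":[0,0,0.1],"grip":1},{"dp":[0,0,0],"rot":[0,0,0.1],"grip":1},{"dp":[0,0,0],"rot":[0,0,0.1],"grip":1}]}}

```text
time: 21.5
eef_pos: [595.3, -38.9, 133.9]
ee_rot: [[0.988, -0.153, -0.0], [-0.153, -0.988, 0.0], [-0.0, -0.0, -1.0]]
ft_force: [-0.8, 0.7, -0.3]
grip_width: 85.8
```

Request:
{"api": "servo_tool", "payload": {"deltas": [{"dp":[0,0,-0.03],"rot":[0,0,0],"grip":1},{"dp":[0,0,-0.08],"rot":[0,0,0],"grip":1},{"dp":[0,0.05,-0.14],"rot":[0,0,0],"grip":1},{"dp":[0,0.085,-0.17],"rot":[0,0,0],"grip":1},{"dp":[0,0.085,-0.17],"rot":[0,0,0],"grip":1},{"dp":[0,0.085,-0.17],"rot":[0,0,0],"grip":1},{"dp":[0,0.085,-0.17],"rot":[0,0,0],"grip":1}]}}

```text
time: 22.2
eef_pos: [585.3, -100.8, 260.4]
ee_rot: [[0.988, -0.152, -0.002], [-0.152, -0.988, 0.001], [-0.002, -0.001, -1.0]]
ft_force: [-0.9, 0.6, 0.7]
grip_width: 87.0
```

```bash
python3 - <<'E'
from ring import *
st=telemetry.state();print(st['time'],st['eef_pos'],tyaw(st),st['grip_width'],st['ft_force'])
s=snap('wrist','w20.png');snap('side','s20.png')
ring(s,126,(30,240,150,420))
P=pts(s);z=P[:,:,2]
hsv=cv2.cvtColor(s['color'],cv2.COLOR_RGB2HSV);H,S=hsv[:,:,0].astype(int),hsv[:,:,1].astype(int)
m=(H>105)&(H<130)&(S>120)&(abs(z-126)<5);q=P[m];A=np.c_[q[:,:2]-q[:,:2].mean(0),np.ones(len(q))];c=np.linalg.lstsq(A,q[:,2],rcond=None)[0];print('plane',c,'tilt deg',np.degrees(np.hypot(c[0],c[1])),len(q))
o=((H<22)&(S>110)).astype(np.uint8);o[:30]=0;o[240:]=0;o[:,:150]=0;o[:,420:]=0
n,l,ss,ce=cv2.connectedComponentsWithStats(o)
for i in range(1,n):
    if ss[i,4]>8:
        p=np.median(P[l==i],0);d=p-[595.8,-40.1,0];print(ss[i,4],ce[i].round(1),p.round(1),'ang',np.degrees(np.arctan2(d[1],d[0])).round(1),np.hypot(*d[:2]).round(1))
cv2.imwrite('pics/w20z.png',cv2.resize(s['color'][40:200,190:390,::-1],None,fx=3.5,fy=3.5,interpolation=cv2.INTER_CUBIC))
cv2.imwrite('pics/s20z.png',cv2.resize(cv2.imread('pics/s20.png')[170:260,230:320],None,fx=6,fy=6,interpolation=cv2.INTER_CUBIC))
E
```

```text
22.2 [ 585.3486573  -100.79037272  260.40444774] -8.739908847776656 86.95509329145494 [-0.85894789  0.58999416  0.68852559]
ring ((280.7388916015625, 130.08724975585938), (85.34207916259766, 87.3644027709961), 179.61776733398438) [596.5 -38.4 126. ] [569.3 -15.6 237.2] [129.2 116.8 321.1]
507 [171.9  57.3] [525.3  25.4 126. ] ang 138.1 r 95.6
104 [311.3 112. ] [621.7 -28.6 126. ] ang 21.2 r 27.0
103 [248.9 114.4] [574.1 -23.  126. ] ang 145.5 r 27.2
89 [282. 167.] [593.1 -67.  126. ] ang -96.7 r 28.8
plane [7.50196559e-05 1.00603754e-03 1.25965136e+02] tilt deg 0.05780174407687169 3542
2032 [169.2  54.1] [524.8  27.3 129.1] ang 136.5 97.9
63 [208.2  74. ] [530.9  24.4  15.6] ang 135.1 91.5
144 [312.9 108.8] [624.  -27.6 126.1] ang 23.9 30.9
150 [245.3 113.8] [571.7 -21.5 125.9] ang 142.3 30.4
105 [282.8 168.4] [593.4 -68.1 126.2] ang -94.8 28.1
```

View pics/w20z.png

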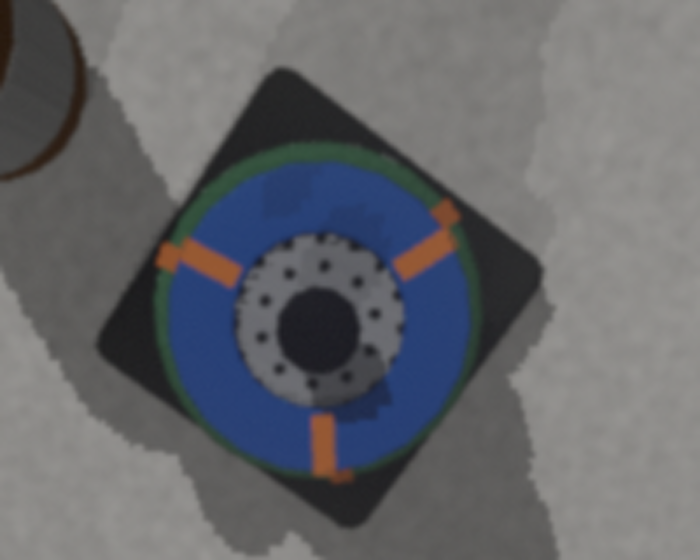

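View pics/s20z.png

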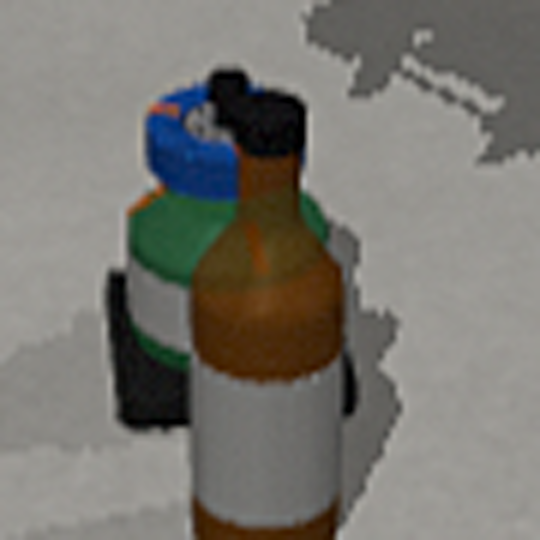

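```bash
python3 - <<'E'
from ring import *
s=snap('top','t20.png')
a=cv2.imread('pics/top0.png').astype(int);b=cv2.imread('pics/t20.png').astype(int)
for n,(r0,r1,c0,c1) in dict(bottle=(195,240,235,275),mug=(225,275,105,170),mill=(155,205,115,170)).items():
    def cen(i):
        p=i[r0:r1,c0:c1];m=(p.max(2)-p.min(2))>25;v,u=np.nonzero(m);return u.mean().round(1)+c0,v.mean().round(1)+r0,len(u)
    print(n,cen(a),cen(b))
ring(s,126,(150,210,260,330))
w=snap('wrist');P=pts(w);z=P[:,:,2];b=np.zeros(z.shape,bool);b[60:220,180:380]=1
m=cv2.morphologyEx((b&(z>138)&(z<160)).astype(np.uint8),cv2.MORPH_OPEN,np.ones((3,3)))
cs=max(cv2.findContours(m,0,1)[0],key=cv2.contourArea);e=cv2.fitEllipse(cs);print('knob',onz(w,*e[0],147),np.median(P[m>0],0))
ring(w,126,(90,200,200,370))
E
```

```text
bottle (np.float64(248.1), np.float64(221.7), 163) (np.float64(249.2), np.float64(221.7), 199)
mug (np.float64(135.2), np.float64(246.9), 196) (np.float64(136.2), np.float64(248.5), 222)
mill (np.float64(nan), np.float64(nan), 0) (np.float64(nan), np.float64(nan), 0)
ring ((294.14324951171875, 175.41725158691406), (30.488454818725586, 30.641260147094727), 155.86404418945312) [595.5 -40.4 126. ] [575.9 -23.3 125.7] [107.1 102.1  10.5]
11 [289.2 163.3] [621.3 -29.4 126. ] ang 23.2 r 28.0
15 [306.9 177.1] [592.5 -67.6 126. ] ang -96.3 r 27.3
10 [286.5 185.4] [573.8 -24.7 126. ] ang 144.1 r 26.8
knob [595.9695034 -40.2048578 147.       ] [595.95989712 -40.18971528 146.83705153]
ring ((280.65325927734375, 130.64913940429688), (85.73799133300781, 85.96912384033203), 112.79225158691406) [596.4 -38.8 126. ] [598.3 -40.5 237.7] [ 71.1  66.6 320.1]
104 [311.3 111.9] [621.7 -28.6 126. ] ang 22.0 r 27.3
103 [248.8 114.3] [574.1 -23.  126. ] ang 144.7 r 27.3
91 [281.9 166.9] [593.2 -66.9 126. ] ang -96.7 r 28.3<stdin>:6: RuntimeWarning: Mean of empty slice.
  ret = ret.dtype.type(ret / rcount)
```

View pics/t20.png

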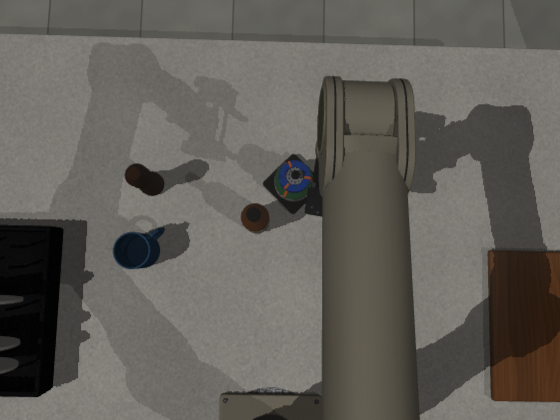

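```bash
python3 - <<'E'
from h import *
print(robot.hand_in())
E
```

```text
the job is handed in; nothing more can be done
None
```

I laid the disk in the jar's mouth and let it go. I then put the ring over it through the thread gaps, turned it clockwise about 100° until the torque rose, released it, backed the arm off and handed the job in at about 22 s of the 69 s.

Last checks in the camera images:

- **Disk:** after release the plate top was at 123 mm and the knob top at 147 mm. It was centred within about 1 mm of the jar's axis.
- **Ring:** its top was at 126 mm, the tight height, with a tilt of about 0.06°. The top camera put its centre within about 0.5 mm of the axis; the wrist camera put it about 1.5 mm off.
- **Orange marks:** the ring stands about 6° past the jar's marks, roughly 4 mm against the 8 mm allowed. I turned a little past alignment to be sure it was tight. The torque was about 0.5 N·m at the last step.
- **Bystanders:** in the top view the bottle and mug are where they started, within about 2 pixels. My colour check found no pixels on the dark pepper mill, so I judged it by eye: it is standing where it was.

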